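# Fetch the peeler from behind the jars

### The job

The peeler lies on the dark wooden plank behind the salt mill, the honey jar and the slim jar. Stand all three on the metal tray first, leaving the peeler alone meanwhile; then, while they wait there, lay the peeler lengthwise along the middle of the pale chopping board; last put each of the three back upright in the middle of the very recess of the plank it came from. Never tip any of the three over, and do not shift the mug or the drinking glass.

Things in the scene. Friction and masses are not known exactly. Their poses are not given: they have to be found in the camera images.
- plank: Fixed dark wooden plank, 140 x 280 x 18 mm. Origin: centre of underside; x across it, away from the robot, y along it. Three round recesses, 84 mm wide, 8 mm deep (floor 10 mm above underside), centres at x = -22, y = -89, 0, +89 mm; at the start one standing thing is centred in each, in any order. Behind them a flat strip (x about +36 mm) where the peeler lies.
- tray: Fixed shallow metal tray, 300 x 120 mm, 18 mm high, floor and rim 5 mm thick, long side along its x. Origin: centre of its underside. To the robot's left or right; the side area on which the three standing things wait.
- board: Fixed small pale chopping board, 240 x 140 x 14 mm, long side along its x. Origin: centre of its underside. On the side of the plank opposite to the tray; the peeler goes there, its length along the board's.
- mill_center (a point): Salt mill, loose, about 0.23 kg: round glass body with a white cylindrical grinder cap (rigid here), 51 mm in diameter, 124 mm tall; the cap (49 mm in diameter) is the upper 36 mm and can be gripped from above. Point: on its axis, half-way up (62 mm above its foot); z up.
- honey_center (a point): Honey jar, loose, about 0.36 kg: the widest of the three, 64 mm in diameter, 97 mm tall, the pale lid (64 mm in diameter) is the upper 11 mm and the glass below is 62 mm wide. Point: on its axis, half-way up (48.5 mm above its foot); z up.
- spice_center (a point): Slim jar with a dark screw cap, loose: the narrowest of the three, 41 mm in diameter, 105 mm tall. Point: on its axis, half-way up (52.5 mm above its foot); z up.
- peeler_center (a point): Peeler, loose, 170 mm long, 25 mm wide, 18 mm high, dark handle and metal blade; lies flat, along the plank. Point: middle of its length, width and height; x along its length, z up.
- mug_center (a point): Mug at the back of the worktop, loose bystander, 101 mm tall; point 50 mm above its foot. Leave it alone.
- glass_center (a point): Drinking glass at the back of the worktop, loose bystander, 80 mm in diameter, 91 mm tall; point 45 mm above its foot. Leave it alone.
Not all that is in view belongs to the job. Of the things like the part that bears peeler_center, leave any that is blue; of the rest the larger one is meant.

How it is judged (in metres and radians):
On the way, in this order (a step that is already met when the one before it is completed fails the run):
1. mill, honey jar and slim jar all stand upright on the tray, the peeler still where it lay (x of mill_center in the frame of tray between -0.14 and 0.14 m and y of mill_center in the frame of tray between -0.055 and 0.055 m and z of mill_center in the frame of tray between 0.062 and 0.073 m and angle between each of mill_center, honey_center, spice_center's own z axis and vertical below 0.1 rad and x of honey_center in the frame of tray between -0.14 and 0.14 m and y of honey_center in the frame of tray between -0.055 and 0.055 m and z of honey_center in the frame of tray between 0.0485 and 0.0595 m and x of spice_center in the frame of tray between -0.14 and 0.14 m and y of spice_center in the frame of tray between -0.055 and 0.055 m and z of spice_center in the frame of tray between 0.0525 and 0.0635 m and distance of peeler_center from where it was at the start of the episode below 0.02 m), for 0.2 s.
2. the peeler lies lengthwise on the board while the three still stand on the tray (x of mill_center in the frame of tray between -0.14 and 0.14 m and y of mill_center in the frame of tray between -0.055 and 0.055 m and z of mill_center in the frame of tray between 0.062 and 0.073 m and angle between each of mill_center, honey_center, spice_center's own z axis and vertical below 0.1 rad and x of honey_center in the frame of tray between -0.14 and 0.14 m and y of honey_center in the frame of tray between -0.055 and 0.055 m and z of honey_center in the frame of tray between 0.0485 and 0.0595 m and x of spice_center in the frame of tray between -0.14 and 0.14 m and y of spice_center in the frame of tray between -0.055 and 0.055 m and z of spice_center in the frame of tray between 0.0525 and 0.0635 m and x of peeler_center in the frame of board between -0.04 and 0.04 m and y of peeler_center in the frame of board between -0.06 and 0.06 m and z of peeler_center in the frame of board between 0.014 and 0.032 m and angle between the x axis of peeler_center and the x axis of board, either way round below 0.3 rad), for 0.2 s.
At the end, for the whole second after the job is handed in: Mill, honey jar and slim jar each stand upright within 15 mm of where they started, in their own recesses; the peeler lies flat on the board, its middle within 40 mm lengthwise and 60 mm crosswise of the board's middle, its length within 0.3 rad of the board's; all released and at rest (distance of each of mill_center, honey_center, spice_center from where it was at the start of the episode below 0.015 m and angle between each of mill_center, honey_center, spice_center's own z axis and vertical below 0.1 rad and x of peeler_center in the frame of board between -0.04 and 0.04 m and y of peeler_center in the frame of board between -0.06 and 0.06 m and z of peeler_center in the frame of board between 0.014 and 0.032 m and angle between the x axis of peeler_center and the x axis of board, either way round below 0.3 rad); the robot touches nothing.
It fails at once if one of the three standing things is tipped over (angle between any of mill_center, honey_center, spice_center's own z axis and vertical above 0.7 rad).
It fails at once if the mug or the glass is shifted by more than 30 mm (distance of any of mug_center, glass_center from where it was at the start of the episode above 0.03 m).
It also fails if it takes over 141 s, if anything falls off the work surface, if the arm or the gripper's body presses on something with over 40 N, if the wrist force passes 120 N, or if a joint passes its speed limit or range.

### The arm

A 6-joint arm with a two-finger parallel gripper is mounted at the origin on a cart in front of the work surface, level with it; the furniture and walls round the work are solid. World frame = base frame: x ahead of the robot, y to its left, z up, the work surface at z = 0. Lengths are in m, angles in degrees, forces in N, time in s.
With the tool pointing down it reaches from about 0.4 to 0.825 m from the base axis. Payload 7 kg.
Tool frame: the origin (TCP) lies midway between the tips of the shut fingers; the grasp point (between the pads) lies 19 mm behind it (r.grasp_offset is the distance from the TCP to the grasp point, in m); z points along the fingers, x is the direction in which the jaws open and shut, and the axes are right-handed (so a half turn about z gives the same grasp; the last joint's range is limited). The gripper opens to 88 mm and grips with 3 to 60 N. Pads are 19 mm wide; open, the fingers measure 130 mm over their backs; the gripper's body (78 mm by 193 mm) begins 47 mm behind the grasp point.
Start: joints at [82.454, 20.546, 0.682, 0, -70.136, -16.507], TCP at [0.275, 0.616, 0.227] pointing down, gripper open.
Joint ranges: [-176.03, 176.03], [-82.01, 121.73], [-58.28, 71.71], [-173.87, 95.51], [-174.79, -0.11], [-173.66, 173.66]. Speed limits (degrees/s): [136.94, 136.94, 172.46, 180, 180, 180].

### API

Orientations are given as [roll, pitch, yaw] about the fixed x, y, z axes, in that order (R = Rz(yaw) Ry(pitch) Rx(roll)).
In Python, from plant import r gives the robot as it stands.
- The arm moves only by the tool step_arm, never from a script. Its argument "deltas" is a list of rows, each a list of 7 numbers: the turn, a rotation vector about the tool's x, y, z in rad, then the shift along the tool's x, y, z in mm, then the opening, from -1 (shut) to 1 (fully open), so that 0 is half open. In form: [[ax, ay, az, x, y, z, grip], ...]. A call has 1 to 10 rows; each row shifts and turns the pose as measured when the row begins, along the tool's axes as they then stand; what a row does not reach is not made up. A row lasts 1/10 s, in which the tool goes at most 50 mm and 8.59 degrees, less where a joint would pass 70% of its speed; a pose out of reach is approached as far as the arm can. A call with a gripper value outside its range is refused whole. The fingers move at their own pace and stop on an object; "squeeze" is the grip in N (left out, the last holds). Time passes only in rows, so rows that do not move let the fingers close. It gives the time, the measured TCP pose, the force and the opening at its end, in the units of the state.
- r.get_state(): the state, without advancing time (a new reading comes with each control period).
- r.capture(name): name is "scene" or "top" or "wrist"; returns the picture (400x640x3 uint8, red, green, blue); there is no depth.
- r.camera_info(name): a dict with "vertical_fov" (degrees; the focal length in pixels is half the picture's height over the tangent of half this angle, whatever the lens; pixels are square), "cx", "cy" (the principal point, pixels), "view" (4x4, takes a point from world to camera coordinates). Camera axes: x right, y down, z forward; pixel columns grow to the right and rows downward; lengths in m; the calibration is good to about 2 mm. A picture is of the moment at which its call begins: read the wrist's pose just before it. camera_info takes no time and is no camera call; for the wrist camera it gives the pose at the moment of the call.
- r.close_job(): hands the job in, once; it reports no verdict.
The state is a dict: "time_s": time; "joints": joint angles; "qd": joint speeds; "joint_torque": joint torques, N m; "tcp_pos": TCP position; "eef_rot": TCP orientation; "contact_force": force on the tool from outside, world axes, zero at the start; "moment": the same for the moment, N m; "gripper_width": finger opening in m.
Only numpy, scipy, OpenCV 4.12 (cv2) and the standard library are available. Lean on these libraries where they do the work, as an engineer would, in place of code of your own. Each camera call takes 0.05 s, during which the arm holds its last target.

## Working session

There is one attempt and no reset: what is moved stays moved. The work goes in short steps, Python scripts to look and compute and a tool call to move; the robot and the scene stay as the last step left them, time stands still between calls to the robot, and variables do not carry over. Pictures are saved under pics/ and viewed, and the job is handed in when it is done.

Besides the shell and the picture viewer there is one more tool, called after "Call:" by a JSON object that holds its "name" and its "arguments". step_arm: Moves the arm, as the interface text tells. Its arguments: {"type":"object","properties":{"deltas":{"type":"array","items":{"type":"array","items":{"type":"number"}}},"squeeze":{"type":"number"}},"required":["deltas"]}

```bash
mkdir -p pics; ls
python3 - <<'E'
from plant import r
import cv2
for n in ["scene","top","wrist"]:
    i=r.camera_info(n); print(n,i)
    cv2.imwrite(f"pics/{n}0.png",r.capture(n)[:,:,::-1])
print(r.get_state())
E
```

```text
pics
scene {'vertical_fov': 57.93764014150297, 'cx': 323.35112725722655, 'cy': 198.5552119541163, 'view': array([[-0.82557029, -0.56416368,  0.01237073,  0.42144386],
       [-0.43908788,  0.62846156, -0.64205756,  0.35776222],
       [ 0.35445103, -0.53549548, -0.76655662,  0.89225711],
       [ 0.        ,  0.        ,  0.        ,  1.        ]])}
top {'vertical_fov': 56.9793691004313, 'cx': 328.50213376294175, 'cy': 194.2573471978812, 'view': array([[-2.36756505e-03, -9.99946728e-01,  1.00466532e-02,
        -9.55795829e-02],
       [-9.94258550e-01,  1.27908088e-03, -1.06996731e-01,
         6.05724757e-01],
       [ 1.06978181e-01, -1.02422926e-02, -9.94208612e-01,
         1.34714373e+00],
       [ 0.00000000e+00,  0.00000000e+00,  0.00000000e+00,
         1.00000000e+00]])}
wrist {'vertical_fov': 66.32601402582813, 'cx': 317.6693290902887, 'cy': 201.43296135007702, 'view': array([[-4.07560236e-01, -9.13177955e-01,  8.22792739e-04,
         6.74966326e-01],
       [-8.69635342e-01,  3.88401339e-01,  3.04760187e-01,
        -3.76139020e-02],
       [-2.78619858e-01,  1.23492604e-01, -9.52428765e-01,
         3.91770372e-01],
       [ 0.00000000e+00,  0.00000000e+00,  0.00000000e+00,
         1.00000000e+00]])}
{'time_s': 0.15, 'joints': array([ 8.24528720e+01,  2.05820719e+01,  6.47390981e-01, -1.13158908e-02,
       -7.01365782e+01, -1.65076653e+01]), 'qd': array([ 0.03986204, -0.11266646,  0.12808213,  0.09053771,  0.02963818,
        0.01315223]), 'joint_torque': array([-2.40793896e-03, -5.83270240e+01,  2.93288845e+01,  7.00128525e+00,
        8.74092977e-03, -1.09195325e-04]), 'tcp_pos': array([0.27502465, 0.61604512, 0.22585952]), 'eef_rot': array([-1.79989951e+02, -7.13449048e-02, -1.14058651e+02]), 'contact_force': array([-0.15656995, -0.97101849,  0.56770712]), 'moment': array([-0.0083183 , -0.02429625,  0.00525203]), 'gripper_width': 0.08757927002116284}
```

View pics/top0.png

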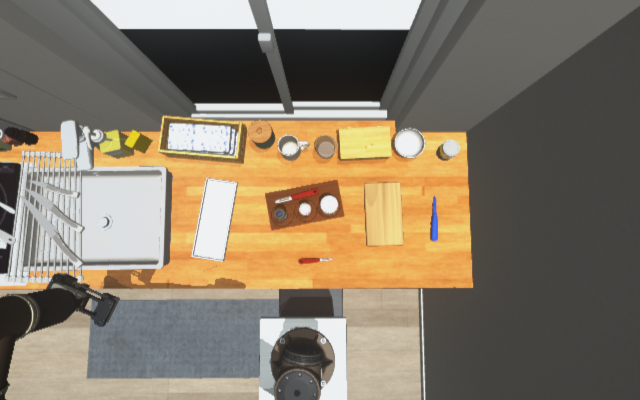

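View pics/scene0.png

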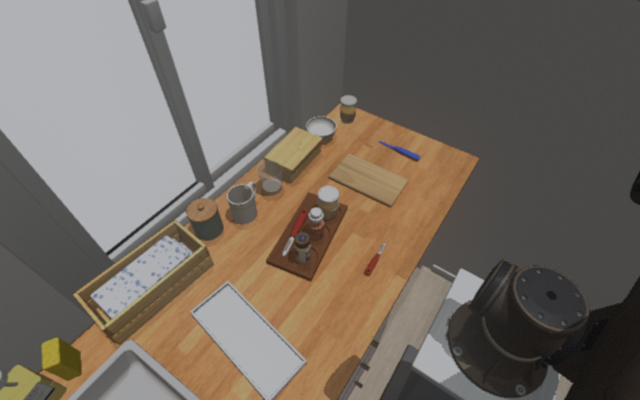

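View pics/wrist0.png

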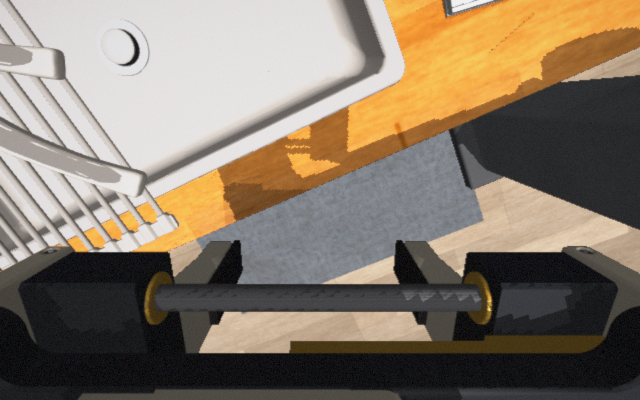

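Run:
```python
import cv2
a=cv2.imread("pics/top0.png")
cv2.imwrite("pics/topc.png",cv2.resize(a[170:270,260:360],None,fx=6,fy=6,interpolation=cv2.INTER_CUBIC))
cv2.imwrite("pics/topd.png",cv2.resize(a[165:275,185:445],None,fx=3,fy=3,interpolation=cv2.INTER_CUBIC))
a=cv2.imread("pics/scene0.png")
cv2.imwrite("pics/scenec.png",cv2.resize(a[175:285,255:395],None,fx=5,fy=5,interpolation=cv2.INTER_CUBIC))
```

```text
(no output)
```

View pics/topc.png

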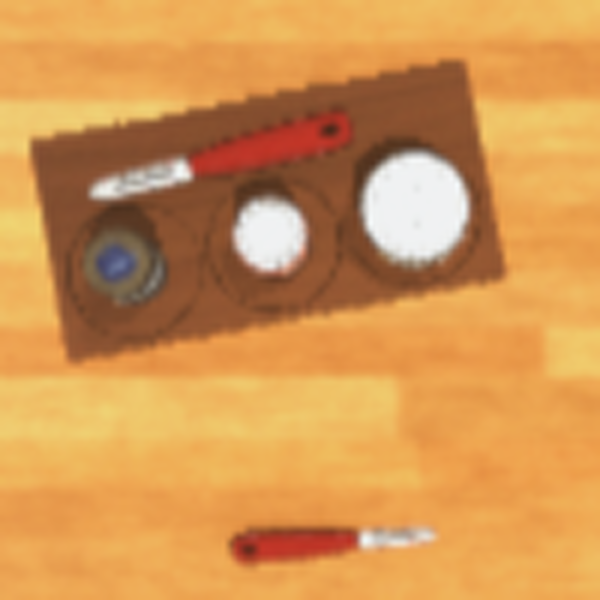

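View pics/topd.png

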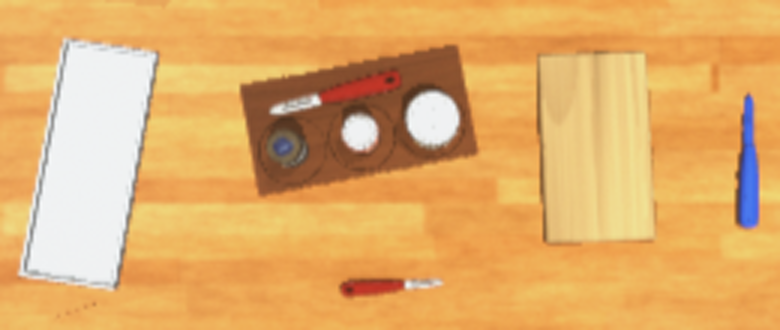

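View pics/scenec.png

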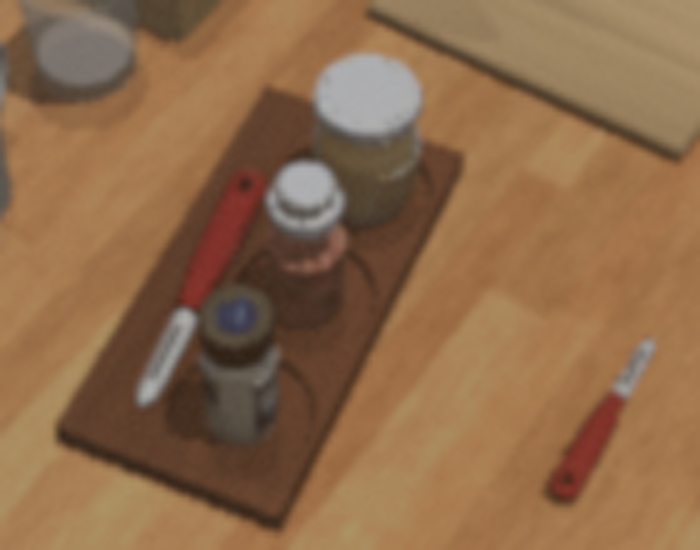

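```bash
cat > h.py <<'E'
import numpy as np, cv2
from scipy.optimize import least_squares
def K(i): 
    f=200/np.tan(np.radians(i['vertical_fov']/2)); return f
def proj(i,P):
    P=np.atleast_2d(P); c=P@i['view'][:3,:3].T+i['view'][:3,3]; f=K(i)
    return np.c_[f*c[:,0]/c[:,2]+i['cx'], f*c[:,1]/c[:,2]+i['cy']]
def unproj(i,uv,z):
    R=i['view'][:3,:3]; t=i['view'][:3,3]; f=K(i); o=-R.T@t
    d=R.T@np.array([(uv[0]-i['cx'])/f,(uv[1]-i['cy'])/f,1]); return o+d*(z-o[2])/d[2]
def rectfit(i,uvs,L,W,z,x0):
    # L along local x, W local y
    uvs=np.array(uvs,float); c=np.array([[1,1],[1,-1],[-1,-1],[-1,1]])*[L/2,W/2]
    def pts(p):
        ca,sa=np.cos(p[2]),np.sin(p[2]); R=np.array([[ca,-sa],[sa,ca]])
        return np.c_[c@R.T+p[:2],np.full(4,z)]
    f=lambda p:(proj(i,pts(p))-uvs).ravel()
    s=least_squares(f,x0); return s.x,s.fun
E
python3 - <<'E'
from h import *
from plant import r
i=r.camera_info("top")
np.set_printoptions(precision=4,suppress=True)
S={'plank':([(337.2,180),(344.2,215.8),(271.7,230),(265,193.3)],.14,.28,.018),
'tray':([(206.7,178.3),(237.7,182.3),(224,261.3),(192.3,256.3)],.30,.12,.018),
'board':([(364.3,182.7),(400,182.7),(403,245),(366.7,245.7)],.24,.14,.014)}
for n,(u,L,W,z) in S.items():
    if n=='plank': u=[u[3],u[0],u[1],u[2]]
    m=unproj(i,np.mean(u,0),z)
    x,f=rectfit(i,u,L,W,z,[m[0],m[1],0]); print(n,x,np.degrees(x[2]),f)
    if n=='plank': 
        R=np.array([[np.cos(x[2]),-np.sin(x[2])],[np.sin(x[2]),np.cos(x[2])]])
        for y in(-.089,0,.089): print('recess',y,x[:2]+R@[-.022,y])
o=lambda u,v:(260+u/6,170+v/6)
print('spice',unproj(i,o(117,262),.115));print('mill',unproj(i,o(268,234),.134));print('honey',unproj(i,o(415,207),.107))
print('peel', unproj(i,o(91,190),.02),unproj(i,o(352,130),.03))
for n,p,z in (('mug',(289,147),.1),('glass',(325,148),.09)):print(n,unproj(i,p,z))
E
```

```text
plank [ 0.5678 -0.0067  0.1878] 10.758316554674753 [-0.1932  0.1694  0.2827 -0.2826  0.4055  0.089  -0.4884  0.0058]
recess -0.089 [ 0.5628 -0.0982]
recess 0 [ 0.5462 -0.0108]
recess 0.089 [0.5296 0.0767]
tray [ 0.5142  0.3278 -0.1466] -8.399902150637908 [-0.0864 -0.7112  0.1879 -0.1604  0.104   0.2628 -0.2012  0.5663]
board [ 0.5333 -0.3047  0.0205] 1.1757222156587794 [-0.3351 -0.0232  0.5755 -0.8038  0.3772  0.3058 -0.6097  0.4809]
spice [0.5287 0.0757 0.115 ]
mill [ 0.5436 -0.0132  0.134 ]
honey [ 0.5612 -0.0982  0.107 ]
peel [0.5791 0.1042 0.02  ] [ 0.6157 -0.0598  0.03  ]
mug [0.77   0.0461 0.1   ]
glass [ 0.7687 -0.0838  0.09  ]
```

Three peeler-like items in the top view: the red one on the plank at (297,197), a small red one at (316,260) and a blue one at (435,218). The blue one is ruled out. Of the two red ones, the one on the plank is larger (about 168 mm) and lies behind the three items, so it is the target; the enlarged crop confirms this. In the plank recesses from left to right are the slim jar (279,214), the mill (305,209) and the honey jar (329,204).

```bash
cat > go.py <<'E'
import sys
from h import *
from plant import r
from scipy.spatial.transform import Rotation as Ro, Slerp
def main(x,y,z,yaw,step=45,up=None):
    s=r.get_state(); p=np.array(s['tcp_pos']); 
    R0=Ro.from_euler('xyz',s['eef_rot'],degrees=True); R1=Ro.from_euler('xyz',[180,0,yaw],degrees=True)
    d=np.array([x,y,z])-p; ang=(R0.inv()*R1).magnitude()
    n=max(int(np.ceil(np.linalg.norm(d)*1000/step)),int(np.ceil(ang/.14)),1)
    sl=Slerp([0,1],Ro.concatenate([R0,R1]))
    print('t',round(s['time_s'],2),'tcp',np.round(p,4),'rot',np.round(s['eef_rot'],2),'F',np.round(s['contact_force'],1),'w',round(s['gripper_width'],4),'n',n)
    for k in range(n):
        A=sl(k/n);B=sl((k+1)/n)
        v=(A.inv()*B).as_rotvec(); t=A.inv().apply(d/n)*1000
        print(np.round(v,3).tolist(),np.round(t,1).tolist())
main(*map(float,sys.argv[1:]))
E
python3 go.py .529 .0765 .2 -169.2
```

```text
t 0.15 tcp [0.275  0.616  0.2259] rot [-1.7999e+02 -7.0000e-02 -1.1406e+02] F [-0.2 -1.   0.6] w 0.0876 n 14
[-0.0, -0.0, 0.069] [27.8, -32.3, 1.9]
[-0.0, -0.0, 0.069] [25.5, -34.1, 1.9]
[-0.0, -0.0, 0.069] [23.1, -35.8, 1.9]
[-0.0, -0.0, 0.069] [20.6, -37.3, 1.9]
[-0.0, -0.0, 0.069] [18.0, -38.6, 1.9]
[-0.0, -0.0, 0.069] [15.3, -39.8, 1.9]
[-0.0, -0.0, 0.069] [12.5, -40.7, 1.9]
[-0.0, -0.0, 0.069] [9.7, -41.5, 1.9]
[-0.0, -0.0, 0.069] [6.8, -42.0, 1.9]
[-0.0, -0.0, 0.069] [3.9, -42.4, 1.9]
[-0.0, -0.0, 0.069] [1.0, -42.6, 1.9]
[-0.0, -0.0, 0.069] [-1.9, -42.6, 1.9]
[-0.0, -0.0, 0.069] [-4.8, -42.3, 1.9]
[-0.0, -0.0, 0.069] [-7.7, -41.9, 1.8]
```

Call:
{"name": "step_arm", "arguments": {"deltas": [[0, 0, 0.069, 28, -32, 2, 1], [0, 0, 0.069, 25, -34, 2, 1], [0, 0, 0.069, 23, -36, 2, 1], [0, 0, 0.069, 21, -37, 2, 1], [0, 0, 0.069, 18, -39, 2, 1], [0, 0, 0.069, 15, -40, 2, 1], [0, 0, 0.069, 12, -41, 2, 1], [0, 0, 0.069, 10, -41, 2, 1], [0, 0, 0.069, 7, -42, 2, 1], [0, 0, 0.069, 4, -42, 2, 1]], "squeeze": 25}}

```text
time_s: 1.15
tcp_pos: [0.4544, 0.2182, 0.2027]
eef_rot: [-179.8, -0.2, -154.7]
contact_force: [1.5, 0.4, 1.3]
gripper_width: 0.0878
```

```bash
python3 go.py .529 .0765 .2 -169.2
```

```text
t 1.15 tcp [0.4544 0.2182 0.2027] rot [-179.8    -0.2  -154.68] F [1.5 0.4 1.3] w 0.0878 n 4
[-0.001, -0.001, 0.063] [-1.7, -40.0, 0.8]
[-0.001, -0.001, 0.063] [-4.2, -39.8, 0.8]
[-0.001, -0.001, 0.063] [-6.7, -39.5, 0.7]
[-0.001, -0.001, 0.063] [-9.2, -39.0, 0.7]
```

Call:
{"name": "step_arm", "arguments": {"deltas": [[0, 0, 0.065, -2, -41, 0, 1], [0, 0, 0.065, -4, -41, 0, 1], [0, 0, 0.065, -7, -40, 0, 1], [0, 0, 0.065, -9, -39, 0, 1], [0, 0, 0, 0, 0, 0, 1]]}}

```text
time_s: 1.65
tcp_pos: [0.5313, 0.0628, 0.2029]
eef_rot: [-179.7, -0.2, -170.5]
contact_force: [-0.6, 0.8, -0.4]
gripper_width: 0.0872
```

```bash
python3 go.py .529 .0765 .15 -169.2
python3 - <<'E'
from plant import r
import cv2
from h import *
i=r.camera_info("wrist"); a=r.capture("wrist"); cv2.imwrite("pics/w1.png",a[:,:,::-1])
print(proj(i,[[.529,.0765,.115],[.545,-.012,.134],[.562,-.098,.107]]))
E
```

```text
t 1.65 tcp [0.5313 0.0628 0.2029] rot [-179.73   -0.18 -170.55] F [-0.6  0.8 -0.4] w 0.0872 n 2
[-0.002, -0.002, -0.012] [-0.1, 7.1, 26.4]
[-0.002, -0.002, -0.012] [-0.1, 7.0, 26.4]
[[318.25149901 221.54914753]
 [316.70638453 113.78522934]
 [312.92709674 -15.09588991]]
```

View pics/w1.png

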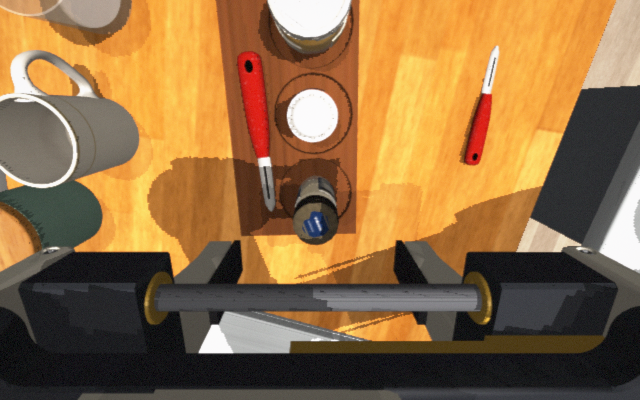

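Call:
{"name": "step_arm", "arguments": {"deltas": [[0, 0, -0.024, 0, 14, 20, 1], [0, 0, 0, 0, 0, 35, 1], [0, 0, 0, 0, 0, 35, 1]]}}

```text
time_s: 2.0
tcp_pos: [0.5314, 0.0801, 0.1156]
eef_rot: [-179.9, 0.4, -168.9]
contact_force: [0.9, 1.0, -1.1]
gripper_width: 0.0878
```

```bash
python3 go.py .5295 .0765 .074 -169.2
python3 - <<'E'
from plant import r
import cv2
cv2.imwrite("pics/w2.png",r.capture("wrist")[:,:,::-1])
E
```

```text
t 2.0 tcp [0.5314 0.0801 0.1156] rot [-179.92    0.44 -168.94] F [ 0.9  1.  -1.1] w 0.0878 n 1
[-0.001, 0.008, 0.005] [2.9, -3.2, 41.6]
```

View pics/w2.png

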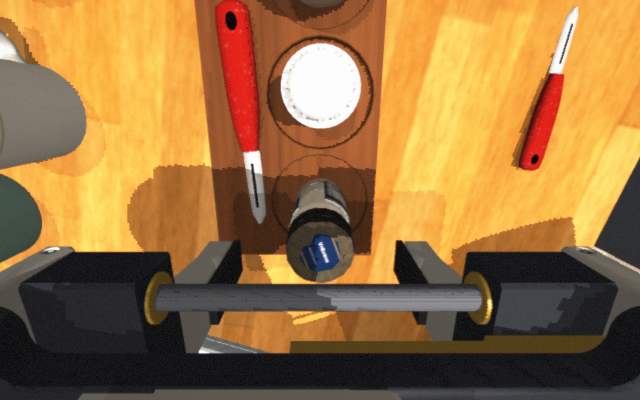

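Call:
{"name": "step_arm", "arguments": {"deltas": [[0, 0.008, 0, 2, -3, 21, 1], [0, 0, 0, 0, 0, 21, 1], [0, 0, 0, 0, 0, 0, 1]]}}

```text
time_s: 2.35
tcp_pos: [0.5245, 0.0774, 0.0664]
eef_rot: [-179.8, -0.7, -168.7]
contact_force: [-0.1, -0.1, 0.4]
gripper_width: 0.0879
```

```bash
python3 go.py .5295 .0765 .074 -169.2
```

```text
t 2.35 tcp [0.5245 0.0774 0.0664] rot [-179.8    -0.72 -168.74] F [-0.1 -0.1  0.4] w 0.0879 n 1
[-0.004, -0.013, 0.008] [-4.6, -1.9, -7.7]
```

Call:
{"name": "step_arm", "arguments": {"deltas": [[-0.004, -0.013, 0.006, -5, -2, -7, 1], [0, 0, 0, 0, 0, 0, 1], [0, 0, 0, 0, 0, 0, 1]]}}

```text
time_s: 2.65
tcp_pos: [0.5318, 0.0782, 0.0775]
eef_rot: [179.9, 0.3, -168.9]
contact_force: [-0.6, -0.2, 0.3]
gripper_width: 0.0874
```

```bash
python3 go.py .5295 .0765 .074 -169.2
```

```text
t 2.65 tcp [0.5318 0.0782 0.0775] rot [ 179.93    0.28 -168.95] F [-0.6 -0.2  0.3] w 0.0874 n 1
[0.001, 0.005, 0.004] [2.6, -1.3, 3.5]
```

Call:
{"name": "step_arm", "arguments": {"deltas": [[0, 0.002, 0, 1, -1, 2, -1], [0, 0, 0, 0, 0, 0, -1], [0, 0, 0, 0, 0, 0, -1], [0, 0, 0, 0, 0, 0, -1], [0, 0, 0, 0, 0, 0, -1], [0, 0, 0, 0, 0, 0, -1], [0, 0, 0, 0, 0, 0, -1], [0, 0, 0, 0, 0, 0, -1]]}}

```text
time_s: 3.45
tcp_pos: [0.5319, 0.0773, 0.0778]
eef_rot: [179.9, 0.4, -168.9]
contact_force: [-0.9, 0.3, 1.7]
gripper_width: 0.0404
```

```bash
python3 go.py .5295 .0765 .13 -169.2
python3 - <<'E'
from plant import r
import cv2
cv2.imwrite("pics/w3.png",r.capture("wrist")[:,:,::-1])
E
```

```text
t 3.45 tcp [0.5319 0.0773 0.0778] rot [ 179.88    0.36 -168.95] F [-0.9  0.3  1.7] w 0.0404 n 2
[0.001, 0.003, 0.002] [1.1, -0.1, -26.1]
[0.001, 0.003, 0.002] [1.2, -0.1, -26.1]
```

View pics/w3.png

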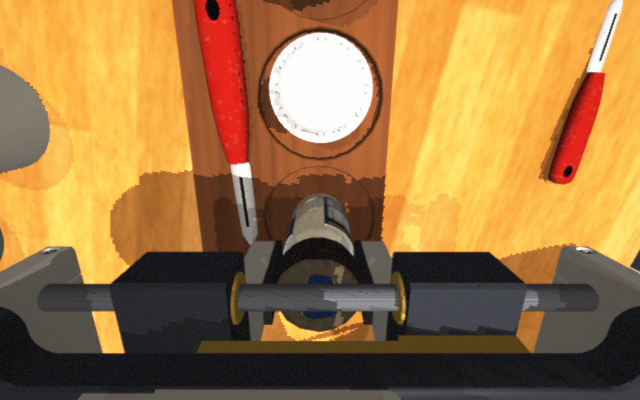

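Call:
{"name": "step_arm", "arguments": {"deltas": [[0, 0, 0, 0, 0, -15, -1], [0, 0.005, 0, 1, 0, -25, -1], [0, 0, 0, 0, 0, -30, -1]]}}

```text
time_s: 3.8
tcp_pos: [0.5271, 0.0756, 0.1445]
eef_rot: [180.0, -0.6, -169.0]
contact_force: [0.3, 0.6, -1.1]
gripper_width: 0.0405
```

```bash
python3 go.py .603 .315 .14 -98.4 38
```

```text
t 3.8 tcp [0.5271 0.0756 0.1445] rot [ 179.99   -0.55 -169.01] F [ 0.3  0.6 -1.1] w 0.0405 n 9
[0.001, -0.001, -0.137] [-13.4, 24.5, 0.4]
[0.001, -0.001, -0.137] [-16.6, 22.5, 0.4]
[0.001, -0.001, -0.137] [-19.5, 20.0, 0.4]
[0.001, -0.001, -0.137] [-22.0, 17.1, 0.4]
[0.001, -0.001, -0.137] [-24.2, 14.0, 0.4]
[0.001, -0.001, -0.137] [-25.8, 10.5, 0.4]
[0.001, -0.001, -0.137] [-27.0, 6.9, 0.4]
[0.001, -0.001, -0.137] [-27.7, 3.2, 0.4]
[0.001, -0.001, -0.137] [-27.9, -0.7, 0.5]
```

Call:
{"name": "step_arm", "arguments": {"deltas": [[0, 0, -0.137, -13, 24, 0, -1], [0, 0, -0.137, -17, 22, 0, -1], [0, 0, -0.137, -19, 20, 0, -1], [0, 0, -0.137, -22, 17, 0, -1], [0, 0, -0.137, -24, 14, 0, -1], [0, 0, -0.137, -26, 10, 0, -1], [0, 0, -0.137, -27, 7, 0, -1], [0, 0, -0.137, -28, 3, 0, -1], [0, 0, -0.12, -26, -1, 0, -1], [0, 0, 0, 0, 0, 0, -1]]}}

```text
time_s: 4.8
tcp_pos: [0.6017, 0.322, 0.1462]
eef_rot: [179.6, -0.0, -96.6]
contact_force: [-0.5, -0.7, -0.7]
gripper_width: 0.0402
```

```bash
python3 go.py .603 .315 .0745 -98.4 38;  python3 - <<'E'
from plant import r
import cv2
cv2.imwrite("pics/w4.png",r.capture("wrist")[:,:,::-1])
E
```

```text
t 4.8 tcp [0.6017 0.322  0.1462] rot [ 1.7961e+02 -5.0000e-02 -9.6570e+01] F [-0.5 -0.7 -0.7] w 0.0402 n 2
[0.003, -0.0, 0.016] [3.4, -1.3, 35.8]
[0.003, -0.0, 0.016] [3.4, -1.2, 35.9]
```

View pics/w4.png

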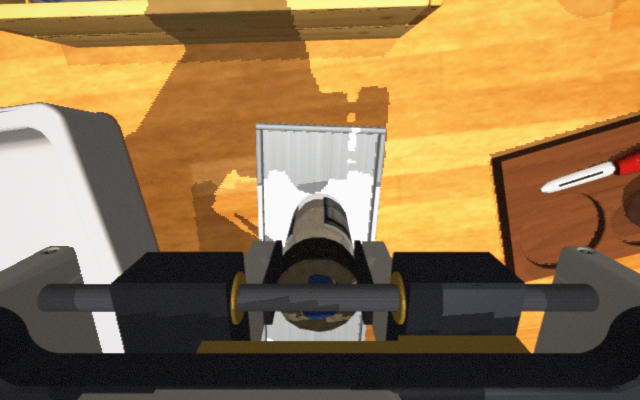

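Call:
{"name": "step_arm", "arguments": {"deltas": [[0.003, 0, 0.016, 3, -1, 25, -1], [0.003, 0, 0.012, 3, -1, 22, -1], [0, 0, 0, 0, 0, 10, -1], [0, 0, 0, 0, 0, 0, -1], [0, 0, 0, 0, 0, 0, -1]]}}

```text
time_s: 5.35
tcp_pos: [0.6013, 0.3121, 0.0877]
eef_rot: [179.9, -0.2, -98.8]
contact_force: [0.4, 0.3, -1.7]
gripper_width: 0.0401
```

```bash
python3 go.py .603 .315 .0725 -98.4 38
```

```text
t 5.35 tcp [0.6013 0.3121 0.0877] rot [ 1.7987e+02 -1.5000e-01 -9.8800e+01] F [ 0.4  0.3 -1.7] w 0.0401 n 1
[0.002, -0.003, -0.007] [-3.1, -1.3, 15.1]
```

Call:
{"name": "step_arm", "arguments": {"deltas": [[0, 0, 0, -2, -1, 8, -1], [0, 0, 0, 0, 0, 5, -1], [0, 0, 0, 0, 0, 2, -1], [0, 0, 0, 0, 0, 0, -1]]}}

```text
time_s: 5.75
tcp_pos: [0.6039, 0.3148, 0.0743]
eef_rot: [-180.0, 0.0, -98.8]
contact_force: [0.0, -0.6, -1.5]
gripper_width: 0.0402
```

```bash
python3 go.py .603 .315 .0725 -98.4 38
```

```text
t 5.75 tcp [0.6039 0.3148 0.0743] rot [-1.7998e+02  2.0000e-02 -9.8820e+01] F [ 0.  -0.6 -1.5] w 0.0402 n 1
[-0.0, 0.0, -0.007] [-0.0, 1.0, 1.8]
```

Almost touching; 2 mm more, then release.

Call:
{"name": "step_arm", "arguments": {"deltas": [[0, 0, 0, 0, 0, 2, -1], [0, 0, 0, 0, 0, 1, -1], [0, 0, 0, 0, 0, 0, -0.05], [0, 0, 0, 0, 0, 0, 0.2], [0, 0, 0, 0, 0, 0, 0.6], [0, 0, 0, 0, 0, 0, 0.6], [0, 0, 0, 0, 0, 0, 0.6], [0, 0, 0, 0, 0, 0, 0.6]]}}

```text
time_s: 6.55
tcp_pos: [0.6053, 0.3155, 0.0737]
eef_rot: [-179.8, 0.1, -98.8]
contact_force: [0.2, 0.1, 0.0]
gripper_width: 0.0693
```

```bash
python3 go.py .603 .315 .17 -98.4 38;python3 - <<'E'
from plant import r
import cv2
cv2.imwrite("pics/w5.png",r.capture("wrist")[:,:,::-1])
E
```

```text
t 6.55 tcp [0.6053 0.3155 0.0737] rot [-1.798e+02  1.400e-01 -9.876e+01] F [0.2 0.1 0. ] w 0.0693 n 3
[-0.001, 0.001, -0.002] [0.2, 0.6, -32.1]
[-0.001, 0.001, -0.002] [0.2, 0.7, -32.1]
[-0.001, 0.001, -0.002] [0.3, 0.7, -32.1]
```

View pics/w5.png

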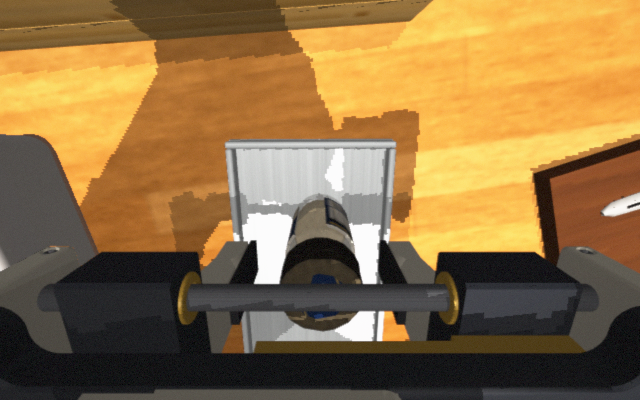

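Call:
{"name": "step_arm", "arguments": {"deltas": [[0, 0, 0, 0, 0, -25, 0.7], [0, 0, 0, 0, 0, -35, 0.8], [0, 0, 0, 0, 0, -40, 1], [0, 0, 0, 0, 0, -10, 1]]}}

```text
time_s: 7.0
tcp_pos: [0.6036, 0.3142, 0.1837]
eef_rot: [179.9, -0.2, -98.8]
contact_force: [-0.1, 0.2, -0.0]
gripper_width: 0.0861
```

```bash
python3 go.py .546 -.012 .19 -169.2 40
```

```text
t 7.0 tcp [0.6036 0.3142 0.1837] rot [179.94  -0.18 -98.77] F [-0.1  0.2 -0. ] w 0.0861 n 9
[-0.0, -0.0, 0.137] [36.8, 0.8, -0.6]
[-0.0, -0.0, 0.137] [36.6, -4.2, -0.6]
[-0.0, -0.0, 0.137] [35.6, -9.2, -0.6]
[-0.0, -0.0, 0.137] [34.1, -13.9, -0.6]
[-0.0, -0.0, 0.137] [31.8, -18.4, -0.6]
[-0.0, -0.0, 0.137] [29.0, -22.6, -0.6]
[-0.0, -0.0, 0.137] [25.7, -26.3, -0.7]
[-0.0, -0.0, 0.137] [21.9, -29.6, -0.7]
[-0.0, -0.0, 0.137] [17.6, -32.3, -0.7]
```

Call:
{"name": "step_arm", "arguments": {"deltas": [[0, 0, 0.137, 37, 1, -1, 1], [0, 0, 0.137, 37, -4, -1, 1], [0, 0, 0.137, 36, -9, -1, 1], [0, 0, 0.137, 34, -14, -1, 1], [0, 0, 0.137, 32, -18, -1, 1], [0, 0, 0.137, 29, -23, -1, 1], [0, 0, 0.137, 26, -26, -1, 1], [0, 0, 0.137, 22, -29, -1, 1], [0, 0, 0.12, 15, -28, 0, 1], [0, 0, 0, 0, 0, 0, 1]]}}

```text
time_s: 8.0
tcp_pos: [0.537, -0.0154, 0.1943]
eef_rot: [180.0, 0.3, -171.2]
contact_force: [-0.3, 0.9, 0.8]
gripper_width: 0.0877
```

```bash
python3 go.py .546 -.012 .14 -169.2 40;python3 - <<'E'
from plant import r
import cv2
from h import *
i=r.camera_info("wrist");print(proj(i,[[.546,-.0115,.134]]))
cv2.imwrite("pics/w6.png",r.capture("wrist")[:,:,::-1])
E
```

```text
t 8.0 tcp [ 0.537  -0.0154  0.1943] rot [ 179.97    0.28 -171.19] F [-0.3  0.9  0.8] w 0.0877 n 2
[0.0, 0.002, -0.017] [-4.6, 1.0, 27.2]
[0.0, 0.002, -0.017] [-4.7, 0.9, 27.1]
[[306.54503476 220.4097651 ]]
```

View pics/w6.png

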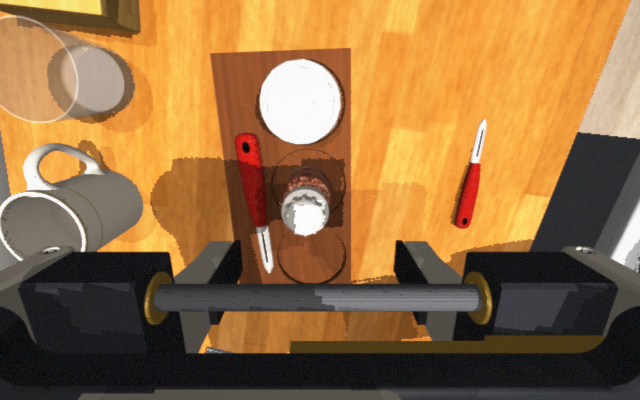

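Call:
{"name": "step_arm", "arguments": {"deltas": [[0, 0, -0.02, -5, 1, 27, 1], [0, 0, -0.014, -4, 0, 27, 1], [0, 0, 0, 0, 0, 22, 1], [0, 0, 0, 0, 0, 8, 1], [0, 0, 0, 0, 0, 0, 1], [0, 0, 0, 0, 0, 0, 1]]}}

```text
time_s: 8.65
tcp_pos: [0.5501, -0.0088, 0.1099]
eef_rot: [180.0, 0.6, -168.5]
contact_force: [0.5, -1.1, -0.9]
gripper_width: 0.088
```

```bash
python3 go.py .546 -.013 .097 -169.2 40;python3 - <<'E'
from plant import r
import cv2
from h import *
cv2.imwrite("pics/w7.png",r.capture("wrist")[:,:,::-1])
E
```

```text
t 8.65 tcp [ 0.5501 -0.0088  0.1099] rot [ 179.97    0.63 -168.52] F [ 0.5 -1.1 -0.9] w 0.088 n 1
[0.001, 0.011, 0.012] [5.0, -3.3, 12.9]
```

View pics/w7.png

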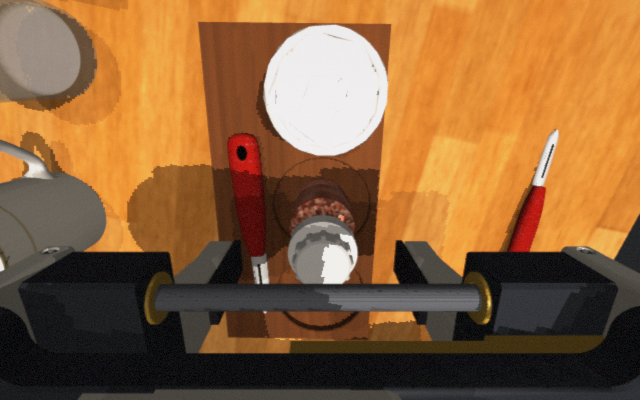

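Call:
{"name": "step_arm", "arguments": {"deltas": [[0, 0.008, 0.008, 3, -3, 9, 1], [0, 0, 0, 0, 0, 3, 1], [0, 0, 0, 0, 0, 0, 1]]}}

```text
time_s: 9.0
tcp_pos: [0.5492, -0.012, 0.0995]
eef_rot: [179.9, 0.4, -169.0]
contact_force: [0.3, 0.3, -0.2]
gripper_width: 0.0881
```

```bash
python3 go.py .546 -.013 .097 -169.2 40
```

```text
t 9.0 tcp [ 0.5492 -0.012   0.0995] rot [ 179.94    0.4  -168.98] F [ 0.3  0.3 -0.2] w 0.0881 n 1
[0.001, 0.007, 0.004] [3.3, -0.4, 2.5]
```

Call:
{"name": "step_arm", "arguments": {"deltas": [[0, 0.007, 0, 5, 0, 3, 1], [0, 0, 0, 0, 0, 0, -1], [0, 0, 0, 0, 0, 0, -1], [0, 0, 0, 0, 0, 0, -1], [0, 0, 0, 0, 0, 0, -1], [0, 0, 0, 0, 0, 0, -1], [0, 0, 0, 0, 0, 0, -1], [0, 0, 0, 0, 0, 0, -1]]}}

```text
time_s: 9.8
tcp_pos: [0.5446, -0.013, 0.0971]
eef_rot: [179.9, 0.1, -169.0]
contact_force: [0.1, 0.1, -0.9]
gripper_width: 0.0491
```

```bash
python3 go.py .546 -.013 .16 -169.2 40
```

```text
t 9.8 tcp [ 0.5446 -0.013   0.0971] rot [ 1.7994e+02  9.0000e-02 -1.6898e+02] F [ 0.1  0.1 -0.9] w 0.0491 n 2
[0.001, 0.001, 0.002] [-0.7, -0.1, -31.4]
[0.001, 0.001, 0.002] [-0.7, -0.1, -31.4]
```

Call:
{"name": "step_arm", "arguments": {"deltas": [[0, 0, 0, 0, 0, -15, -1], [0, 0, 0, 0, 0, -25, -1], [0, 0, 0, 0, 0, -25, -1]]}}

```text
time_s: 10.1
tcp_pos: [0.5402, -0.0138, 0.1584]
eef_rot: [179.9, -0.6, -169.1]
contact_force: [0.9, -0.6, -2.5]
gripper_width: 0.0491
```

```bash
python3 go.py .514 .328 .155 -98.4 40
```

```text
t 10.1 tcp [ 0.5402 -0.0138  0.1584] rot [ 179.92   -0.61 -169.06] F [ 0.9 -0.6 -2.5] w 0.0491 n 9
[0.001, -0.001, -0.137] [-4.4, 37.8, 0.4]
[0.001, -0.001, -0.137] [-9.5, 36.9, 0.4]
[0.001, -0.001, -0.137] [-14.4, 35.2, 0.3]
[0.001, -0.001, -0.137] [-19.1, 32.9, 0.3]
[0.001, -0.001, -0.137] [-23.4, 30.0, 0.3]
[0.001, -0.001, -0.137] [-27.3, 26.5, 0.3]
[0.001, -0.001, -0.137] [-30.7, 22.6, 0.3]
[0.001, -0.001, -0.137] [-33.5, 18.2, 0.3]
[0.001, -0.001, -0.137] [-35.6, 13.4, 0.4]
```

Call:
{"name": "step_arm", "arguments": {"deltas": [[0, 0, -0.137, -4, 38, 0, -1], [0, 0, -0.137, -10, 37, 0, -1], [0, 0, -0.137, -14, 35, 0, -1], [0, 0, -0.137, -19, 33, 0, -1], [0, 0, -0.137, -23, 30, 0, -1], [0, 0, -0.137, -27, 26, 0, -1], [0, 0, -0.137, -30, 22, 0, -1], [0, 0, -0.137, -32, 18, 0, -1], [0, 0, -0.12, -30, 11, 0, -1], [0, 0, 0, 0, 0, 0, -1]]}}

```text
time_s: 11.1
tcp_pos: [0.5042, 0.3285, 0.1572]
eef_rot: [179.1, -0.3, -96.8]
contact_force: [-0.5, -0.7, -3.9]
gripper_width: 0.049
```

```bash
python3 go.py .514 .328 .1 -98.4 20;python3 - <<'E'
from plant import r
import cv2
from h import *
cv2.imwrite("pics/w8.png",r.capture("wrist")[:,:,::-1])
E
```

```text
t 11.1 tcp [0.5042 0.3285 0.1572] rot [179.15  -0.28 -96.79] F [-0.5 -0.7 -3.9] w 0.049 n 3
[0.005, -0.002, 0.009] [-0.3, -3.5, 19.0]
[0.005, -0.002, 0.009] [-0.3, -3.4, 19.0]
[0.005, -0.002, 0.009] [-0.3, -3.4, 19.0]
```

View pics/w8.png

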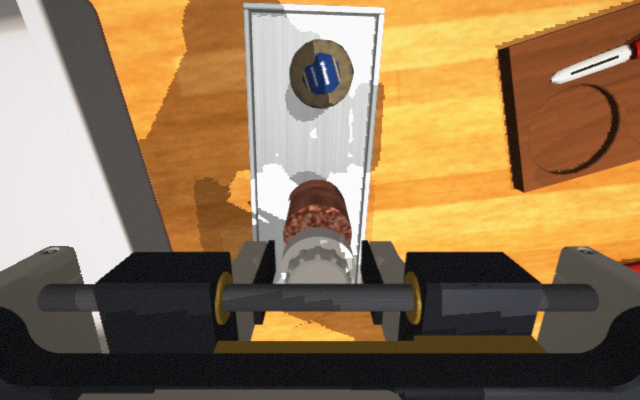

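Call:
{"name": "step_arm", "arguments": {"deltas": [[0.008, 0, 0.014, 0, -4, 22, -1], [0.005, 0, 0.01, 0, -3, 20, -1], [0, 0, 0, 0, -1, 10, -1], [0, 0, 0, 0, 0, 4, -1], [0, 0, 0, 0, 0, 0, -1]]}}

```text
time_s: 11.65
tcp_pos: [0.5102, 0.3225, 0.098]
eef_rot: [179.7, -0.5, -98.7]
contact_force: [-0.4, -0.7, -2.7]
gripper_width: 0.0488
```

```bash
python3 go.py .514 .328 .0925 -98.4 20
```

```text
t 11.65 tcp [0.5102 0.3225 0.098 ] rot [179.72  -0.53 -98.69] F [-0.4 -0.7 -2.7] w 0.0488 n 1
[0.005, -0.009, -0.005] [-6.1, -2.9, 5.5]
```

Call:
{"name": "step_arm", "arguments": {"deltas": [[0.004, -0.008, 0, -5, -3, 3, -1], [0, 0, 0, 0, 0, 2, -1], [0, 0, 0, 0, 0, 1, -1], [0, 0, 0, 0, 0, 0, -1]]}}

```text
time_s: 12.05
tcp_pos: [0.5154, 0.3277, 0.0939]
eef_rot: [-179.9, 0.1, -98.7]
contact_force: [-0.7, -0.4, -2.0]
gripper_width: 0.0488
```

```bash
python3 go.py .514 .328 .0925 -98.4 20
```

```text
t 12.05 tcp [0.5154 0.3277 0.0939] rot [-1.7993e+02  1.2000e-01 -9.8730e+01] F [-0.7 -0.4 -2. ] w 0.0488 n 1
[-0.001, 0.002, -0.006] [-0.1, 1.4, 1.4]
```

Call:
{"name": "step_arm", "arguments": {"deltas": [[0, 0, 0, 0, 0, 2, -1], [0, 0, 0, 0, 0, 1, -1], [0, 0, 0, 0, 0, 0, 0.15], [0, 0, 0, 0, 0, 0, 0.4], [0, 0, 0, 0, 0, 0, 0.8], [0, 0, 0, 0, 0, 0, 0.8], [0, 0, 0, 0, 0, 0, 0.8], [0, 0, 0, 0, 0, 0, 0.8]]}}

```text
time_s: 12.85
tcp_pos: [0.517, 0.3291, 0.0937]
eef_rot: [-179.7, 0.3, -98.7]
contact_force: [0.4, -0.0, -0.0]
gripper_width: 0.0782
```

```bash
python3 go.py .514 .328 .17 -98.4 38;python3 - <<'E'
from plant import r
import cv2
cv2.imwrite("pics/w9.png",r.capture("wrist")[:,:,::-1])
E
```

```text
t 12.85 tcp [0.517  0.3291 0.0937] rot [-179.71    0.33  -98.65] F [ 0.4 -0.  -0. ] w 0.0782 n 3
[-0.002, 0.002, -0.001] [0.4, 0.8, -25.4]
[-0.002, 0.002, -0.001] [0.4, 0.9, -25.4]
[-0.002, 0.002, -0.001] [0.5, 0.9, -25.4]
```

View pics/w9.png

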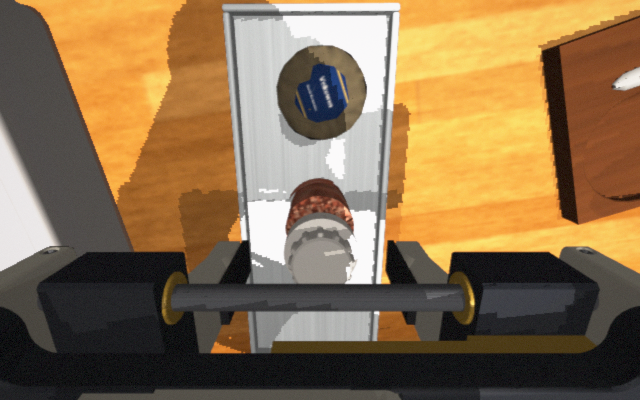

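Mill released at TCP (.516,.329,.0935). Up and on to the honey jar.

Call:
{"name": "step_arm", "arguments": {"deltas": [[0, 0, 0, 0, 0, -25, 0.8], [0, 0, 0, 0, 0, -35, 1], [0, 0, 0, 0, 0, -35, 1], [0, 0, 0, 0, 0, -5, 1]]}}

```text
time_s: 13.3
tcp_pos: [0.5156, 0.3275, 0.1947]
eef_rot: [-179.9, 0.1, -98.7]
contact_force: [0.7, 0.4, -0.7]
gripper_width: 0.0872
```

```bash
python3 go.py .562 -.098 .17 -169.2 44
```

```text
t 13.3 tcp [0.5156 0.3275 0.1947] rot [-1.7988e+02  6.0000e-02 -9.8660e+01] F [ 0.7  0.4 -0.7] w 0.0872 n 10
[-0.0, 0.0, 0.123] [41.4, -11.0, 2.5]
[-0.0, 0.0, 0.123] [39.7, -16.0, 2.5]
[-0.0, 0.0, 0.123] [37.4, -20.7, 2.5]
[-0.0, 0.0, 0.123] [34.6, -25.2, 2.5]
[-0.0, 0.0, 0.123] [31.3, -29.2, 2.5]
[-0.0, 0.0, 0.123] [27.4, -32.9, 2.5]
[-0.0, 0.0, 0.123] [23.2, -36.0, 2.5]
[-0.0, 0.0, 0.123] [18.6, -38.6, 2.5]
[-0.0, 0.0, 0.123] [13.7, -40.5, 2.5]
[-0.0, 0.0, 0.123] [8.6, -41.9, 2.5]
```

Call:
{"name": "step_arm", "arguments": {"deltas": [[0, 0, 0.123, 41, -11, 2, 1], [0, 0, 0.123, 40, -16, 2, 1], [0, 0, 0.123, 37, -21, 2, 1], [0, 0, 0.123, 35, -25, 2, 1], [0, 0, 0.123, 31, -29, 2, 1], [0, 0, 0.123, 27, -33, 2, 1], [0, 0, 0.123, 23, -36, 2, 1], [0, 0, 0.123, 18, -38, 2, 1], [0, 0, 0.11, 12, -38, 2, 1], [0, 0, 0.08, 5, -28, 2, 1]]}}

```text
time_s: 14.3
tcp_pos: [0.5571, -0.0894, 0.1728]
eef_rot: [179.8, 0.4, -168.2]
contact_force: [-0.0, 0.4, 0.4]
gripper_width: 0.0876
```

Call:
{"name": "step_arm", "arguments": {"deltas": [[0, 0, 0, 0, 0, 0, 1], [0, 0, 0, 0, 0, 0, 1]]}}

```text
time_s: 14.5
tcp_pos: [0.5563, -0.0932, 0.1714]
eef_rot: [179.8, 0.3, -168.6]
contact_force: [0.3, 0.2, -0.3]
gripper_width: 0.0876
```

```bash
python3 go.py .562 -.098 .08 -169.2 44;python3 - <<'E'
from plant import r
import cv2
from h import *
i=r.camera_info("wrist");print(proj(i,[[.562,-.098,.107]]))
cv2.imwrite("pics/w10.png",r.capture("wrist")[:,:,::-1])
E
```

```text
t 14.5 tcp [ 0.5563 -0.0932  0.1714] rot [ 179.79    0.28 -168.6 ] F [ 0.3  0.2 -0.3] w 0.0876 n 3
[0.001, 0.002, 0.003] [-1.4, -2.1, 30.5]
[0.001, 0.002, 0.003] [-1.4, -2.0, 30.5]
[0.001, 0.002, 0.003] [-1.5, -2.0, 30.5]
[[313.10127575 208.15102383]]
```

View pics/w10.png

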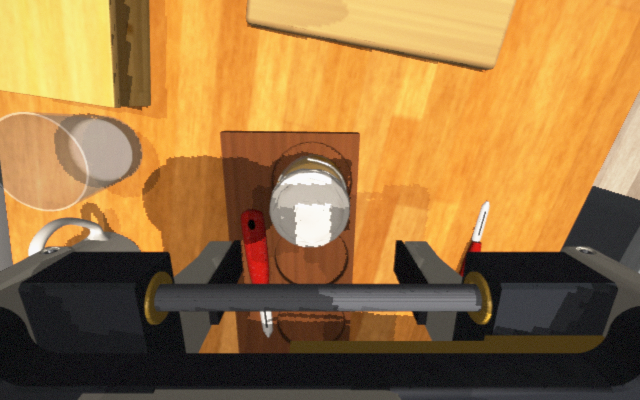

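Call:
{"name": "step_arm", "arguments": {"deltas": [[0, 0, 0.005, -3, -2, 30, 1], [0, 0, 0, -2, -2, 25, 1], [0, 0, 0, 0, 0, 15, 1], [0, 0, 0, 0, 0, 5, 1], [0, 0, 0, 0, 0, 0, 1], [0, 0, 0, 0, 0, 0, 1]]}}

```text
time_s: 15.15
tcp_pos: [0.5643, -0.09, 0.0961]
eef_rot: [179.8, 0.5, -168.2]
contact_force: [0.3, -0.3, 0.0]
gripper_width: 0.0877
```

```bash
python3 go.py .563 -.098 .08 -169.2 44;python3 - <<'E'
from plant import r
import cv2
from h import *
cv2.imwrite("pics/w11.png",r.capture("wrist")[:,:,::-1])
E
```

```text
t 15.15 tcp [ 0.5643 -0.09    0.0961] rot [ 179.81    0.52 -168.22] F [ 0.3 -0.3  0. ] w 0.0877 n 1
[0.003, 0.009, 0.017] [3.1, -7.6, 16.1]
```

View pics/w11.png

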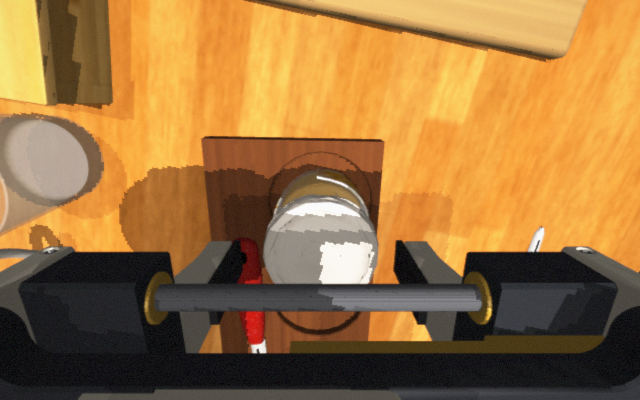

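Call:
{"name": "step_arm", "arguments": {"deltas": [[0, 0.009, 0.015, 3, -8, 9, 1], [0, 0, 0, 0, 0, 6, 1], [0, 0, 0, 0, 0, 2, 1], [0, 0, 0, 0, 0, 0, 1]]}}

```text
time_s: 15.6
tcp_pos: [0.5643, -0.099, 0.0799]
eef_rot: [179.8, 0.2, -169.1]
contact_force: [0.4, 0.0, 0.2]
gripper_width: 0.0875
```

```bash
python3 go.py .563 -.098 .08 -169.2 44
```

```text
t 15.6 tcp [ 0.5643 -0.099   0.0799] rot [ 179.82    0.19 -169.14] F [0.4 0.  0.2] w 0.0875 n 1
[0.003, 0.003, 0.001] [1.1, 1.2, -0.1]
```

Call:
{"name": "step_arm", "arguments": {"deltas": [[0, 0, 0, 1, 1, 0, -1], [0, 0, 0, 0, 0, 0, -1], [0, 0, 0, 0, 0, 0, -1], [0, 0, 0, 0, 0, 0, -1], [0, 0, 0, 0, 0, 0, -1], [0, 0, 0, 0, 0, 0, -1], [0, 0, 0, 0, 0, 0, -1]], "squeeze": 30}}

```text
time_s: 16.3
tcp_pos: [0.5633, -0.0981, 0.0803]
eef_rot: [179.8, 0.2, -169.1]
contact_force: [0.4, -0.5, -1.5]
gripper_width: 0.0628
```

```bash
python3 go.py .563 -.098 .15 -169.2 44
```

```text
t 16.3 tcp [ 0.5633 -0.0981  0.0803] rot [ 179.83    0.23 -169.14] F [ 0.4 -0.5 -1.5] w 0.0628 n 2
[0.002, 0.002, 0.001] [-0.0, 0.2, -34.9]
[0.002, 0.002, 0.001] [0.1, 0.1, -34.9]
```

Call:
{"name": "step_arm", "arguments": {"deltas": [[0, 0, 0, 0, 0, -15, -1], [0, 0, 0, 0, 0, -25, -1], [0, 0, 0, 0, 0, -25, -1], [0, 0, 0, 0, 0, -5, -1]]}}

```text
time_s: 16.7
tcp_pos: [0.5603, -0.0984, 0.1492]
eef_rot: [179.7, -0.2, -169.2]
contact_force: [0.2, 0.5, -2.2]
gripper_width: 0.0626
```

```bash
python3 go.py .426 .341 .145 -98.4 38
```

```text
t 16.7 tcp [ 0.5603 -0.0984  0.1492] rot [ 179.75   -0.2  -169.19] F [ 0.2  0.5 -2.2] w 0.0626 n 13
[0.0, -0.0, -0.095] [3.8, 35.1, 0.5]
[0.0, -0.0, -0.095] [0.5, 35.3, 0.5]
[0.0, -0.0, -0.095] [-2.9, 35.2, 0.5]
[0.0, -0.0, -0.095] [-6.2, 34.8, 0.4]
[0.0, -0.0, -0.095] [-9.5, 34.0, 0.4]
[0.0, -0.0, -0.095] [-12.7, 33.0, 0.4]
[0.0, -0.0, -0.095] [-15.8, 31.6, 0.4]
[0.0, -0.0, -0.095] [-18.7, 30.0, 0.4]
[0.0, -0.0, -0.095] [-21.5, 28.1, 0.4]
[0.0, -0.0, -0.095] [-24.0, 25.9, 0.4]
[0.0, -0.0, -0.095] [-26.4, 23.5, 0.4]
[0.0, -0.0, -0.095] [-28.5, 20.9, 0.3]
[0.0, -0.0, -0.095] [-30.3, 18.1, 0.3]
```

Call:
{"name": "step_arm", "arguments": {"deltas": [[0, 0, -0.095, 4, 35, 0, -1], [0, 0, -0.095, 0, 35, 0, -1], [0, 0, -0.095, -3, 35, 0, -1], [0, 0, -0.095, -6, 35, 0, -1], [0, 0, -0.095, -10, 34, 0, -1], [0, 0, -0.095, -13, 33, 0, -1], [0, 0, -0.095, -16, 32, 0, -1], [0, 0, -0.095, -19, 30, 0, -1], [0, 0, -0.095, -21, 28, 0, -1], [0, 0, -0.095, -24, 26, 0, -1]]}}

```text
time_s: 17.7
tcp_pos: [0.4456, 0.2453, 0.143]
eef_rot: [179.3, -0.2, -113.2]
contact_force: [0.2, -0.5, -2.4]
gripper_width: 0.0628
```

```bash
python3 go.py .426 .341 .145 -98.4 38
```

```text
t 17.7 tcp [0.4456 0.2453 0.143 ] rot [ 179.27   -0.23 -113.24] F [ 0.2 -0.5 -2.4] w 0.0628 n 3
[0.004, -0.001, -0.086] [-26.7, 18.6, -0.5]
[0.004, -0.001, -0.086] [-28.2, 16.2, -0.6]
[0.004, -0.001, -0.086] [-29.5, 13.7, -0.6]
```

Call:
{"name": "step_arm", "arguments": {"deltas": [[0.004, 0, -0.086, -27, 18, 0, -1], [0.004, 0, -0.086, -27, 15, 0, -1], [0.004, 0, -0.075, -24, 10, 0, -1], [0, 0, 0, 0, 0, 0, -1], [0, 0, 0, 0, 0, 0, -1]]}}

```text
time_s: 18.2
tcp_pos: [0.4241, 0.3389, 0.138]
eef_rot: [179.7, -0.4, -98.1]
contact_force: [0.7, -1.4, -2.3]
gripper_width: 0.0626
```

```bash
python3 go.py .426 .341 .08 -98.4 20;python3 - <<'E'
from plant import r
import cv2
from h import *
cv2.imwrite("pics/w12.png",r.capture("wrist")[:,:,::-1])
E
```

```text
t 18.2 tcp [0.4241 0.3389 0.138 ] rot [179.7   -0.38 -98.09] F [ 0.7 -1.4 -2.3] w 0.0626 n 3
[0.002, -0.002, 0.002] [-0.9, -0.6, 19.3]
[0.002, -0.002, 0.002] [-0.9, -0.6, 19.3]
[0.002, -0.002, 0.002] [-0.8, -0.5, 19.3]
```

View pics/w12.png

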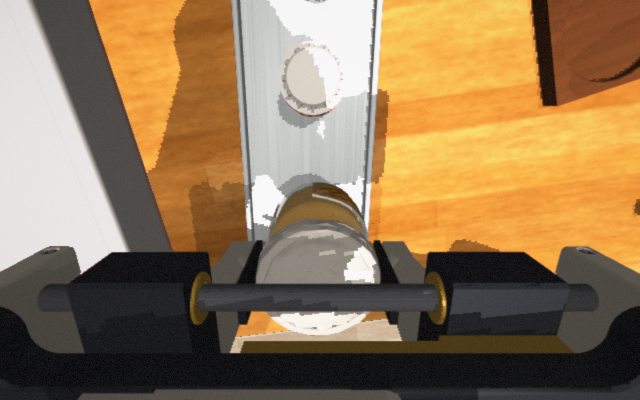

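Call:
{"name": "step_arm", "arguments": {"deltas": [[0.004, -0.004, 0.004, -1, -1, 22, -1], [0, 0, 0, -1, 0, 18, -1], [0, 0, 0, 0, 0, 9, -1], [0, 0, 0, 0, 0, 4, -1], [0, 0, 0, 0, 0, 0, -1], [0, 0, 0, 0, 0, 0, -1]]}}

```text
time_s: 18.85
tcp_pos: [0.4265, 0.3365, 0.0836]
eef_rot: [179.9, -0.1, -98.8]
contact_force: [0.6, -0.5, -2.4]
gripper_width: 0.0626
```

```bash
python3 go.py .426 .341 .0755 -98.4 20
```

```text
t 18.85 tcp [0.4265 0.3365 0.0836] rot [ 1.7993e+02 -1.5000e-01 -9.8770e+01] F [ 0.6 -0.5 -2.4] w 0.0626 n 1
[0.001, -0.003, -0.007] [-4.4, 1.2, 8.1]
```

Call:
{"name": "step_arm", "arguments": {"deltas": [[0, 0, 0, -4, 1, 4, -1], [0, 0, 0, 0, 0, 3, -1], [0, 0, 0, 0, 0, 2, -1], [0, 0, 0, 0, 0, 1, -1], [0, 0, 0, 0, 0, 0, -1]]}}

```text
time_s: 19.35
tcp_pos: [0.4276, 0.3421, 0.0756]
eef_rot: [-179.9, 0.1, -98.7]
contact_force: [-0.4, 0.7, -2.0]
gripper_width: 0.0626
```

```bash
python3 go.py .426 .341 .0755 -98.4 20
```

```text
t 19.35 tcp [0.4276 0.3421 0.0756] rot [-1.7992e+02  5.0000e-02 -9.8730e+01] F [-0.4  0.7 -2. ] w 0.0626 n 1
[-0.001, 0.001, -0.006] [1.3, 1.4, 0.0]
```

Call:
{"name": "step_arm", "arguments": {"deltas": [[0, 0, 0, 0, 0, 2, -1], [0, 0, 0, 0, 0, 1, -1], [0, 0, 0, 0, 0, 0, 0.45], [0, 0, 0, 0, 0, 0, 0.7], [0, 0, 0, 0, 0, 0, 1], [0, 0, 0, 0, 0, 0, 1], [0, 0, 0, 0, 0, 0, 1], [0, 0, 0, 0, 0, 0, 1]]}}

```text
time_s: 20.15
tcp_pos: [0.4295, 0.3432, 0.0755]
eef_rot: [-179.7, 0.2, -98.6]
contact_force: [0.3, -0.0, -0.6]
gripper_width: 0.0873
```

```bash
python3 go.py .426 .341 .19 -98.4 38;python3 - <<'E'
from plant import r
import cv2
cv2.imwrite("pics/w13.png",r.capture("wrist")[:,:,::-1])
E
```

```text
t 20.15 tcp [0.4295 0.3432 0.0755] rot [-179.71    0.21  -98.62] F [ 0.3 -0.  -0.6] w 0.0873 n 4
[-0.001, 0.001, -0.001] [0.6, 0.6, -28.6]
[-0.001, 0.001, -0.001] [0.6, 0.7, -28.6]
[-0.001, 0.001, -0.001] [0.6, 0.7, -28.6]
[-0.001, 0.001, -0.001] [0.7, 0.7, -28.6]
```

View pics/w13.png

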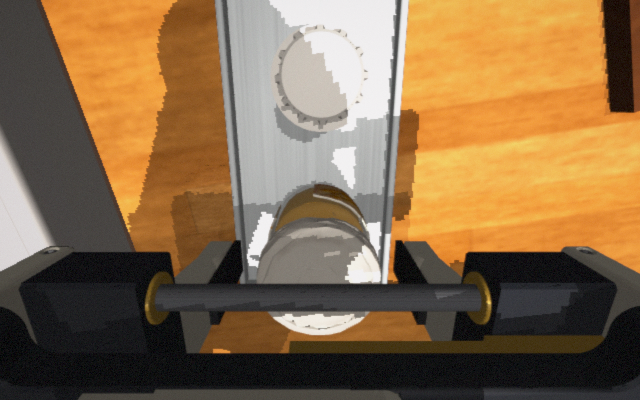

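Honey jar placed at TCP (.4285,.3425,.0755), no longer touched. Back up and over to the peeler.

Call:
{"name": "step_arm", "arguments": {"deltas": [[0, 0, 0, 0, 0, -25, 1], [0, 0, 0, 0, 0, -35, 1], [0, 0, 0, 0, 0, -40, 1], [0, 0, 0, 0, 0, -10, 1], [0, 0, 0, 0, 0, 0, 1]]}}

```text
time_s: 20.7
tcp_pos: [0.4283, 0.3421, 0.1879]
eef_rot: [-179.8, 0.0, -98.6]
contact_force: [-0.1, 0.2, -0.8]
gripper_width: 0.0878
```

```bash
python3 go.py .597 .02 .17 -169.2 40;python3 - <<'E'
from plant import r
import cv2
from h import *
i=r.camera_info("top")
a=r.capture("top")[:,:,::-1]
cv2.imwrite("pics/t14.png",cv2.resize(a[165:275,185:365],None,fx=4,fy=4,interpolation=cv2.INTER_CUBIC))
E
```

```text
t 20.7 tcp [0.4283 0.3421 0.1879] rot [-1.798e+02  2.000e-02 -9.863e+01] F [-0.1  0.2 -0.8] w 0.0878 n 10
[-0.0, 0.0, 0.123] [29.3, -21.5, 1.9]
[-0.0, 0.0, 0.123] [26.5, -24.9, 1.9]
[-0.0, 0.0, 0.123] [23.2, -28.0, 1.9]
[-0.0, 0.0, 0.123] [19.6, -30.6, 1.9]
[-0.0, 0.0, 0.123] [15.7, -32.8, 1.9]
[-0.0, 0.0, 0.123] [11.5, -34.5, 1.8]
[-0.0, 0.0, 0.123] [7.2, -35.6, 1.8]
[-0.0, 0.0, 0.123] [2.7, -36.3, 1.8]
[-0.0, 0.0, 0.123] [-1.7, -36.3, 1.8]
[-0.0, 0.0, 0.123] [-6.2, -35.8, 1.8]
```

View pics/t14.png

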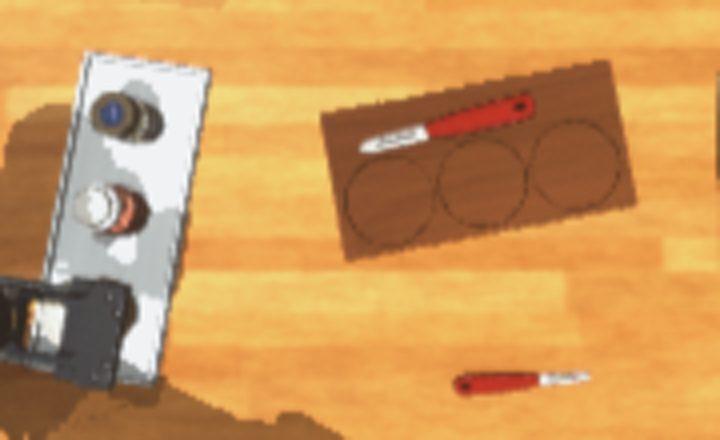

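Call:
{"name": "step_arm", "arguments": {"deltas": [[0, 0, 0.123, 29, -21, 2, 1], [0, 0, 0.123, 26, -25, 2, 1], [0, 0, 0.123, 23, -28, 2, 1], [0, 0, 0.123, 20, -31, 2, 1], [0, 0, 0.123, 16, -33, 2, 1], [0, 0, 0.123, 12, -34, 2, 1], [0, 0, 0.123, 7, -36, 2, 1], [0, 0, 0.123, 3, -36, 2, 1], [0, 0, 0.11, -2, -34, 2, 1], [0, 0, 0.09, -5, -26, 2, 1]]}}

```text
time_s: 21.75
tcp_pos: [0.5844, 0.017, 0.1512]
eef_rot: [-179.6, -0.9, -168.8]
contact_force: [-0.0, -0.1, 0.4]
gripper_width: 0.0878
```

Call:
{"name": "step_arm", "arguments": {"deltas": [[0, 0, 0, 0, 0, 0, 1], [0, 0, 0, 0, 0, 0, 1]]}}

```text
time_s: 21.95
tcp_pos: [0.5834, 0.0132, 0.1467]
eef_rot: [-179.6, -1.3, -169.3]
contact_force: [0.6, -0.0, -0.6]
gripper_width: 0.0877
```

```bash
python3 go.py .597 .02 .1 -169.2 30;python3 - <<'E'
from plant import r
import cv2
from h import *
i=r.camera_info("wrist")
cv2.imwrite("pics/w15.png",r.capture("wrist")[:,:,::-1])
np.save("wi.npy",i,allow_pickle=True)
print(proj(i,[[.597,.02,.036]]))
E
```

```text
t 21.95 tcp [0.5834 0.0132 0.1467] rot [-179.6    -1.31 -169.25] F [ 0.6 -0.  -0.6] w 0.0877 n 2
[-0.003, -0.011, -0.0] [-7.8, 2.2, 23.2]
[-0.003, -0.011, -0.0] [-7.6, 2.2, 23.3]
[[299.99942162 203.14743407]]
```

View pics/w15.png

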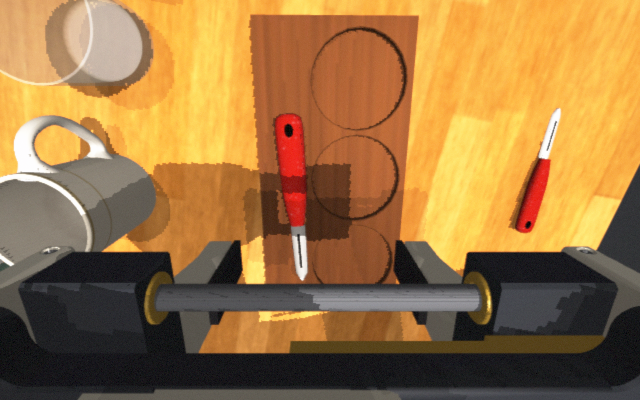

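Run:
```python
from h import *
i=np.load("wi.npy",allow_pickle=True).item()
a=unproj(i,(287,115),.034);b=unproj(i,(303,280),.024); print(a,b,(a+b)/2,np.linalg.norm(a-b),np.degrees(np.arctan2(-(b-a)[0],(b-a)[1])))
c=unproj(i,(298,226),.03);print('junction',c)
# recess centres, floor rim z .018
for uv in((358.5,79),(355,176.5)): print(unproj(i,uv,.018))
from plant import r
t=r.camera_info('top')
a=unproj(t,(275,202),.024);b=unproj(t,(318.75,190.75),.034);print(a,b,(a+b)/2,np.degrees(np.arctan2((b-a)[0],-(b-a)[1])))
```

```text
[ 0.62123229 -0.05512827  0.034     ] [0.57931803 0.10656642 0.024     ] [0.60027516 0.02571907 0.029     ] 0.16733791979091645 14.532267032548976
junction [0.59483582 0.04512629 0.03      ]
[ 0.56556292 -0.09615767  0.018     ]
[ 0.54913329 -0.01028265  0.018     ]
[0.57752743 0.10423424 0.024     ] [ 0.61869775 -0.06018254  0.034     ] [0.59811259 0.02202585 0.029     ] 14.057930012610178
```

```bash
python3 go.py .6005 .018 .07 -166 30; python3 -c "
from plant import r;print(r.get_state()['joints'])"
```

```text
t 22.0 tcp [0.5832 0.0135 0.1466] rot [-179.6    -1.33 -169.22] F [-0.1  0.2 -0.6] w 0.0879 n 3
[-0.002, -0.008, -0.019] [-6.5, 0.6, 25.4]
[-0.002, -0.008, -0.019] [-6.4, 0.4, 25.5]
[-0.002, -0.008, -0.019] [-6.2, 0.2, 25.5]
[ 20.63382239  16.4167362  -16.48827138   0.19671482 -58.47326134
  -9.95496911]
```

Call:
{"name": "step_arm", "arguments": {"deltas": [[-0.002, -0.012, -0.025, -9, 1, 25, 1], [-0.002, -0.008, -0.02, -6, 0, 25, 1], [-0.002, -0.006, -0.01, -4, 0, 20, 1], [0, 0, 0, 0, 0, 0, 1], [0, 0, 0, 0, 0, 0, 1]]}}

```text
time_s: 22.5
tcp_pos: [0.5997, 0.022, 0.0737]
eef_rot: [-180.0, 0.2, -165.4]
contact_force: [0.3, 0.4, 0.8]
gripper_width: 0.0874
```

```bash
python3 go.py .6005 .018 .023 -166 30;python3 - <<'E'
from plant import r
import cv2
from h import *
cv2.imwrite("pics/w16.png",r.capture("wrist")[:,:,::-1])
E
```

```text
t 22.5 tcp [0.5997 0.022  0.0737] rot [-179.99    0.18 -165.43] F [0.3 0.4 0.8] w 0.0874 n 2
[-0.0, 0.002, 0.005] [0.2, -2.0, 25.4]
[-0.0, 0.002, 0.005] [0.2, -2.0, 25.4]
```

View pics/w16.png

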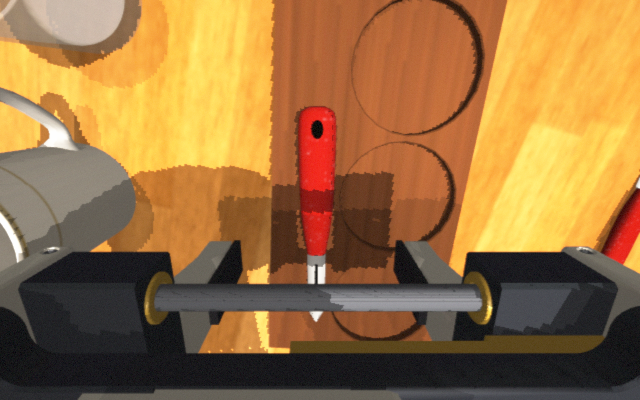

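Call:
{"name": "step_arm", "arguments": {"deltas": [[0, 0.003, 0.008, 0, -2, 22, 1], [0, 0, 0, 0, -1, 13, 1], [0, 0, 0, 0, 0, 6, 1], [0, 0, 0, 0, 0, 0, 1], [0, 0, 0, 0, 0, 0, 1]]}}

```text
time_s: 23.05
tcp_pos: [0.603, 0.021, 0.0367]
eef_rot: [-180.0, 0.4, -165.7]
contact_force: [-0.1, 0.6, -0.3]
gripper_width: 0.0876
```

```bash
python3 go.py .6005 .018 .022 -166 30
```

```text
t 23.05 tcp [0.603  0.021  0.0367] rot [-180.      0.42 -165.74] F [-0.1  0.6 -0.3] w 0.0876 n 1
[-0.0, 0.007, 0.004] [3.3, -2.3, 14.7]
```

Call:
{"name": "step_arm", "arguments": {"deltas": [[0, 0.007, 0.004, 3, -2, 8, 1], [0, 0, 0, 0, 0, 5, 1], [0, 0, 0, 0, 0, 2, 1], [0, 0, 0, 0, 0, 0, 1]]}}

```text
time_s: 23.45
tcp_pos: [0.6013, 0.0183, 0.0221]
eef_rot: [180.0, 0.1, -166.0]
contact_force: [-0.5, -0.6, -0.1]
gripper_width: 0.0878
```

```bash
python3 go.py .6005 .018 .022 -166 30
```

```text
t 23.45 tcp [0.6013 0.0183 0.0221] rot [ 1.8000e+02  1.2000e-01 -1.6599e+02] F [-0.5 -0.6 -0.1] w 0.0878 n 1
[0.0, 0.002, 0.0] [0.8, -0.1, 0.1]
```

Call:
{"name": "step_arm", "arguments": {"deltas": [[0, 0, 0, 0, 0, 0, 0], [0, 0, 0, 0, 0, 0, -1], [0, 0, 0, 0, 0, 0, -1], [0, 0, 0, 0, 0, 0, -1], [0, 0, 0, 0, 0, 0, -1], [0, 0, 0, 0, 0, 0, -1], [0, 0, 0, 0, 0, 0, -1], [0, 0, 0, 0, 0, 0, -1], [0, 0, 0, 0, 0, 0, -1]]}}

```text
time_s: 24.35
tcp_pos: [0.6018, 0.0185, 0.0226]
eef_rot: [-180.0, 0.2, -166.0]
contact_force: [0.3, -1.2, 0.1]
gripper_width: 0.0247
```

```bash
python3 go.py .6005 .018 .08 -166 30
```

```text
t 24.35 tcp [0.6018 0.0185 0.0226] rot [-1.8000e+02  1.7000e-01 -1.6597e+02] F [ 0.3 -1.2  0.1] w 0.0247 n 2
[-0.0, 0.002, 0.0] [0.6, -0.1, -28.7]
[-0.0, 0.002, 0.0] [0.6, -0.1, -28.7]
```

Call:
{"name": "step_arm", "arguments": {"deltas": [[0, 0, 0, 0, 0, -15, -1], [0, 0, 0, 0, 0, -30, -1], [0, 0, 0, 0, 0, -35, -1], [0, 0, 0, 0, 0, -20, -1]]}}

```text
time_s: 24.75
tcp_pos: [0.5981, 0.0175, 0.1209]
eef_rot: [-180.0, -0.4, -166.0]
contact_force: [0.8, 0.6, -0.9]
gripper_width: 0.0247
```

```bash
python3 go.py .527 -.305 .11 91.2 38;python3 - <<'E'
from plant import r
import cv2
from h import *
cv2.imwrite("pics/w17.png",r.capture("wrist")[:,:,::-1])
E
```

```text
t 24.75 tcp [0.5981 0.0175 0.1209] rot [-179.99   -0.42 -166.03] F [ 0.8  0.6 -0.9] w 0.0247 n 13
[-0.001, -0.0, 0.138] [11.3, -22.8, 0.9]
[-0.001, -0.0, 0.138] [8.1, -24.1, 0.9]
[-0.001, -0.0, 0.138] [4.7, -25.0, 0.9]
[-0.001, -0.0, 0.138] [1.2, -25.4, 0.9]
[-0.001, -0.0, 0.138] [-2.3, -25.3, 0.9]
[-0.001, -0.0, 0.138] [-5.8, -24.7, 0.9]
[-0.001, -0.0, 0.138] [-9.1, -23.7, 0.8]
[-0.001, -0.0, 0.138] [-12.3, -22.2, 0.8]
[-0.001, -0.0, 0.138] [-15.2, -20.3, 0.8]
[-0.001, -0.0, 0.138] [-17.9, -18.0, 0.8]
[-0.001, -0.0, 0.138] [-20.2, -15.4, 0.8]
[-0.001, -0.0, 0.138] [-22.1, -12.5, 0.8]
[-0.001, -0.0, 0.138] [-23.6, -9.3, 0.8]
```

View pics/w17.png

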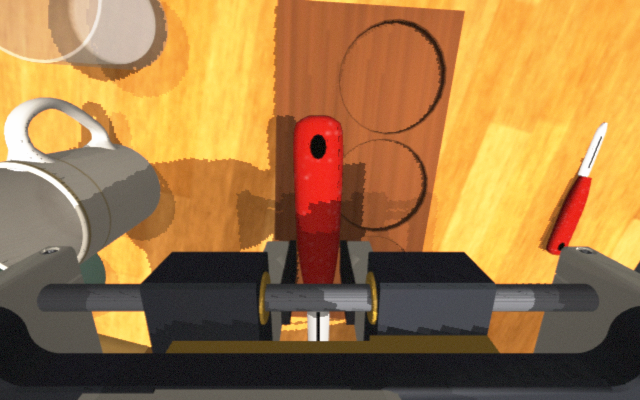

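The peeler is held level. Carrying it to the board.

Call:
{"name": "step_arm", "arguments": {"deltas": [[0, 0, 0.138, 11, -23, 1, -1], [0, 0, 0.138, 8, -24, 1, -1], [0, 0, 0.138, 5, -25, 1, -1], [0, 0, 0.138, 1, -25, 1, -1], [0, 0, 0.138, -2, -25, 1, -1], [0, 0, 0.138, -6, -25, 1, -1], [0, 0, 0.138, -9, -24, 1, -1], [0, 0, 0.138, -12, -22, 1, -1], [0, 0, 0.138, -15, -20, 1, -1], [0, 0, 0.138, -18, -18, 1, -1]]}}

```text
time_s: 25.8
tcp_pos: [0.5377, -0.2336, 0.113]
eef_rot: [-179.9, -0.1, 112.1]
contact_force: [1.2, 0.3, -0.8]
gripper_width: 0.0245
```

```bash
python3 go.py .527 -.305 .11 91.2 38
```

```text
t 25.8 tcp [ 0.5377 -0.2336  0.113 ] rot [-1.7994e+02 -1.1000e-01  1.1213e+02] F [ 1.2  0.3 -0.8] w 0.0245 n 3
[-0.0, -0.001, 0.122] [-20.7, -12.3, 1.0]
[-0.0, -0.001, 0.122] [-22.0, -9.7, 1.0]
[-0.0, -0.001, 0.122] [-23.1, -6.9, 1.0]
```

Call:
{"name": "step_arm", "arguments": {"deltas": [[0, 0, 0.122, -20, -12, 1, -1], [0, 0, 0.122, -21, -9, 1, -1], [0, 0, 0.1, -19, -5, 1, -1], [0, 0, 0, 0, 0, 0, -1], [0, 0, 0, 0, 0, 0, -1]]}}

```text
time_s: 26.3
tcp_pos: [0.5247, -0.3036, 0.1073]
eef_rot: [-179.7, -0.2, 91.1]
contact_force: [-0.7, 0.1, -0.5]
gripper_width: 0.0249
```

```bash
python3 go.py .527 -.305 .03 91.2 25;python3 - <<'E'
from plant import r
import cv2
from h import *
cv2.imwrite("pics/w18.png",r.capture("wrist")[:,:,::-1])
E
```

```text
t 26.3 tcp [ 0.5247 -0.3036  0.1073] rot [-1.797e+02 -1.600e-01  9.113e+01] F [-0.7  0.1 -0.5] w 0.0249 n 4
[-0.001, -0.001, -0.0] [-0.4, 0.7, 19.3]
[-0.001, -0.001, -0.0] [-0.4, 0.6, 19.3]
[-0.001, -0.001, -0.0] [-0.4, 0.6, 19.3]
[-0.001, -0.001, -0.0] [-0.4, 0.6, 19.3]
```

View pics/w18.png

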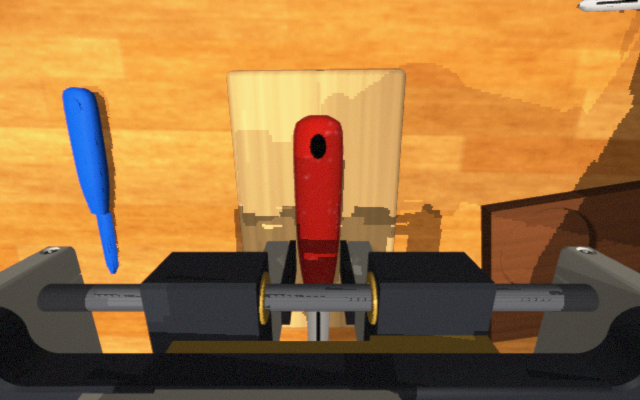

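Call:
{"name": "step_arm", "arguments": {"deltas": [[0, 0, 0, 0, 1, 25, -1], [0, 0, 0, 0, 1, 25, -1], [0, 0, 0, 0, 0, 15, -1], [0, 0, 0, 0, 0, 6, -1], [0, 0, 0, 0, 0, 0, -1], [0, 0, 0, 0, 0, 0, -1]]}}

```text
time_s: 26.95
tcp_pos: [0.5289, -0.2996, 0.0359]
eef_rot: [-179.9, -0.1, 91.8]
contact_force: [-0.6, -0.3, -0.7]
gripper_width: 0.0249
```

```bash
python3 go.py .527 -.305 .0195 91.2 25
```

```text
t 26.95 tcp [ 0.5289 -0.2996  0.0359] rot [-1.7988e+02 -1.1000e-01  9.1800e+01] F [-0.6 -0.3 -0.7] w 0.0249 n 1
[-0.002, -0.002, 0.01] [-5.4, -2.0, 16.4]
```

Call:
{"name": "step_arm", "arguments": {"deltas": [[0, 0, 0.01, -5, -2, 8, -1], [0, 0, 0, 0, 0, 5, -1], [0, 0, 0, 0, 0, 2, -1], [0, 0, 0, 0, 0, 1, -1], [0, 0, 0, 0, 0, 0, -1]]}}

```text
time_s: 27.45
tcp_pos: [0.5284, -0.3054, 0.021]
eef_rot: [179.9, -0.0, 91.2]
contact_force: [0.0, -0.4, -1.7]
gripper_width: 0.0246
```

```bash
python3 go.py .527 -.305 .0195 91.2 25
```

```text
t 27.45 tcp [ 0.5284 -0.3054  0.021 ] rot [ 1.7989e+02 -5.0000e-02  9.1220e+01] F [ 0.  -0.4 -1.7] w 0.0246 n 1
[0.002, -0.001, 0.0] [0.4, -1.4, 1.5]
```

Call:
{"name": "step_arm", "arguments": {"deltas": [[0, 0, 0, 0, 0, 2, -1], [0, 0, 0, 0, 0, 1, -1], [0, 0, 0, 0, 0, 0, -0.4], [0, 0, 0, 0, 0, 0, -0.1], [0, 0, 0, 0, 0, 0, 0.4], [0, 0, 0, 0, 0, 0, 0.4], [0, 0, 0, 0, 0, 0, 0.4]]}}

```text
time_s: 28.15
tcp_pos: [0.5293, -0.3057, 0.0192]
eef_rot: [179.8, 0.0, 91.3]
contact_force: [-0.3, -0.4, 0.2]
gripper_width: 0.0529
```

Call:
{"name": "step_arm", "arguments": {"deltas": [[0, 0, 0, 0, 0, -15, 0.4], [0, 0, 0, 0, 0, -30, 0.7], [0, 0, 0, 0, 0, -40, 1], [0, 0, 0, 0, 0, -40, 1], [0, 0, 0, 0, 0, -40, 1], [0, 0, 0, 0, 0, -5, 1]]}}

```text
time_s: 28.75
tcp_pos: [0.5272, -0.3056, 0.1929]
eef_rot: [-179.9, -0.1, 91.2]
contact_force: [0.5, -0.2, -0.1]
gripper_width: 0.0872
```

```bash
python3 go.py .4285 .3425 .19 -98.4 40;python3 - <<'E'
from plant import r
import cv2
from h import *
cv2.imwrite("pics/w19.png",r.capture("wrist")[:,:,::-1])
cv2.imwrite("pics/s19.png",r.capture("scene")[:,:,::-1])
E
```

```text
t 28.75 tcp [ 0.5272 -0.3056  0.1929] rot [-1.7987e+02 -6.0000e-02  9.1230e+01] F [ 0.5 -0.2 -0.1] w 0.0872 n 22
[0.0, -0.0, -0.135] [29.5, -3.8, 0.2]
[0.0, -0.0, -0.135] [29.8, 0.2, 0.2]
[0.0, -0.0, -0.135] [29.5, 4.2, 0.2]
[0.0, -0.0, -0.135] [28.7, 8.1, 0.2]
[0.0, -0.0, -0.135] [27.3, 11.9, 0.2]
[0.0, -0.0, -0.135] [25.5, 15.5, 0.2]
[0.0, -0.0, -0.135] [23.1, 18.8, 0.1]
[0.0, -0.0, -0.135] [20.4, 21.7, 0.1]
[0.0, -0.0, -0.135] [17.3, 24.3, 0.1]
[0.0, -0.0, -0.135] [13.9, 26.4, 0.1]
[0.0, -0.0, -0.135] [10.2, 28.0, 0.1]
[0.0, -0.0, -0.135] [6.3, 29.1, 0.1]
[0.0, -0.0, -0.135] [2.3, 29.7, 0.1]
[0.0, -0.0, -0.135] [-1.7, 29.8, 0.1]
[0.0, -0.0, -0.135] [-5.7, 29.3, 0.1]
[0.0, -0.0, -0.135] [-9.6, 28.2, 0.1]
[0.0, -0.0, -0.135] [-13.3, 26.7, 0.1]
[0.0, -0.0, -0.135] [-16.8, 24.6, 0.1]
[0.0, -0.0, -0.135] [-19.9, 22.2, 0.1]
[0.0, -0.0, -0.135] [-22.7, 19.3, 0.1]
[0.0, -0.0, -0.135] [-25.1, 16.0, 0.1]
[0.0, -0.0, -0.135] [-27.1, 12.5, 0.1]
```

View pics/w19.png

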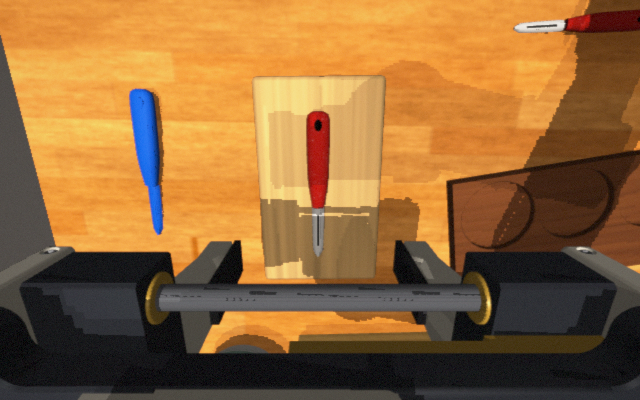

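View pics/s19.png

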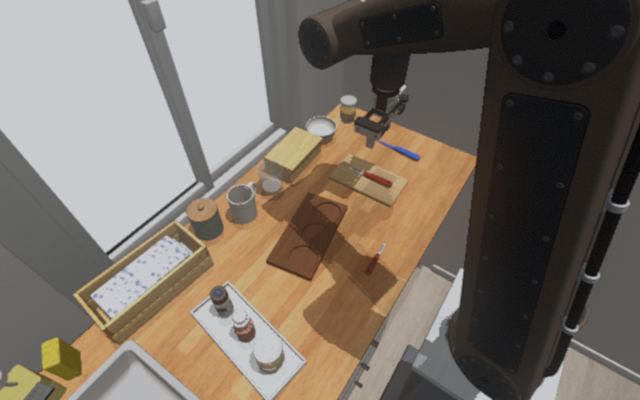

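Call:
{"name": "step_arm", "arguments": {"deltas": [[0, 0, -0.135, 29, -4, 0, 1], [0, 0, -0.135, 30, 0, 0, 1], [0, 0, -0.135, 29, 4, 0, 1], [0, 0, -0.135, 29, 8, 0, 1], [0, 0, -0.135, 27, 12, 0, 1], [0, 0, -0.135, 25, 15, 0, 1], [0, 0, -0.135, 23, 19, 0, 1], [0, 0, -0.135, 20, 22, 0, 1], [0, 0, -0.135, 17, 24, 0, 1], [0, 0, -0.135, 14, 26, 0, 1]]}}

```text
time_s: 29.85
tcp_pos: [0.4647, -0.0054, 0.1734]
eef_rot: [-180.0, -1.9, 171.0]
contact_force: [0.3, -1.2, -0.2]
gripper_width: 0.0876
```

Call:
{"name": "step_arm", "arguments": {"deltas": [[0, 0, -0.135, 10, 28, 0, 1], [0, 0, -0.135, 6, 29, 0, 1], [0, 0, -0.135, 2, 30, 0, 1], [0, 0, -0.135, -2, 30, 0, 1], [0, 0, -0.135, -6, 29, 0, 1], [0, 0, -0.135, -10, 28, 0, 1]]}}

```text
time_s: 30.45
tcp_pos: [0.422, 0.1744, 0.1656]
eef_rot: [178.4, -2.2, -140.6]
contact_force: [0.3, 0.5, 0.8]
gripper_width: 0.0873
```

```bash
python3 go.py .4285 .3425 .19 -98.6 40
```

```text
t 30.45 tcp [0.422  0.1744 0.1656] rot [ 178.43   -2.17 -140.62] F [0.3 0.5 0.8] w 0.0873 n 6
[0.007, -0.004, -0.122] [-18.4, 21.1, -4.2]
[0.007, -0.004, -0.122] [-20.9, 18.7, -4.2]
[0.007, -0.004, -0.122] [-23.0, 15.9, -4.3]
[0.007, -0.004, -0.122] [-24.8, 13.0, -4.3]
[0.007, -0.004, -0.122] [-26.2, 9.8, -4.2]
[0.007, -0.004, -0.122] [-27.3, 6.5, -4.2]
```

Call:
{"name": "step_arm", "arguments": {"deltas": [[0.01, -0.005, -0.122, -18, 21, -5, 1], [0.008, -0.005, -0.122, -21, 19, -5, 1], [0.007, -0.004, -0.122, -23, 16, -4, 1], [0.007, -0.004, -0.122, -25, 13, -4, 1], [0.007, -0.004, -0.122, -26, 10, -2, 1], [0.005, -0.004, -0.1, -22, 5, 0, 1], [0, 0, 0, 0, 0, 0, 1], [0, 0, 0, 0, 0, 0, 1]]}}

```text
time_s: 31.25
tcp_pos: [0.4183, 0.3418, 0.17]
eef_rot: [179.6, -1.2, -97.8]
contact_force: [0.0, 0.1, -0.4]
gripper_width: 0.0878
```

```bash
python3 go.py .4285 .3425 .0755 -98.6 30;python3 - <<'E'
from plant import r
import cv2
from h import *
cv2.imwrite("pics/w20.png",r.capture("wrist")[:,:,::-1])
E
```

```text
t 31.25 tcp [0.4183 0.3418 0.17  ] rot [179.58  -1.18 -97.83] F [ 0.   0.1 -0.4] w 0.0878 n 4
[0.002, -0.005, 0.003] [-1.0, -2.7, 23.6]
[0.002, -0.005, 0.003] [-0.9, -2.6, 23.6]
[0.002, -0.005, 0.003] [-0.8, -2.6, 23.6]
[0.002, -0.005, 0.003] [-0.7, -2.5, 23.6]
```

View pics/w20.png

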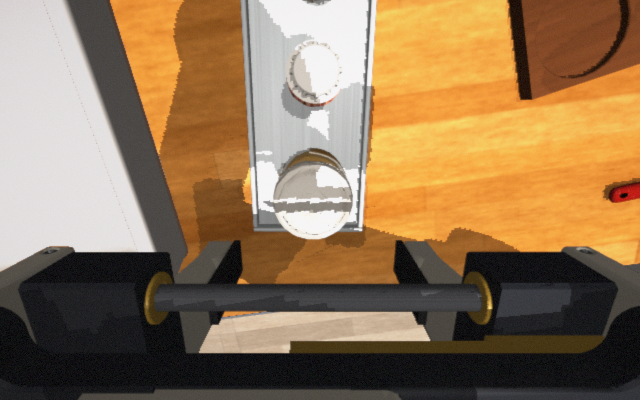

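Call:
{"name": "step_arm", "arguments": {"deltas": [[0.004, -0.008, 0.006, -1, -5, 28, 1], [0.002, -0.006, 0.004, -1, -4, 28, 1], [0, -0.004, 0, -1, -2, 18, 1], [0, 0, 0, 0, 0, 10, 1], [0, 0, 0, 0, 0, 0, 1], [0, 0, 0, 0, 0, 0, 1]]}}

```text
time_s: 31.9
tcp_pos: [0.4295, 0.3372, 0.0824]
eef_rot: [179.9, -0.2, -99.0]
contact_force: [-0.3, -0.1, -0.3]
gripper_width: 0.0879
```

```bash
python3 go.py .4285 .3425 .0755 -98.6 30
```

```text
t 31.9 tcp [0.4295 0.3372 0.0824] rot [179.88  -0.23 -98.99] F [-0.3 -0.1 -0.3] w 0.0879 n 1
[0.002, -0.004, -0.007] [-5.1, 1.8, 6.9]
```

Call:
{"name": "step_arm", "arguments": {"deltas": [[0.002, -0.004, -0.007, -5, 2, 5, 1], [0, 0, 0, 0, 0, 2, 1], [0, 0, 0, 0, 0, 0, 1]]}}

```text
time_s: 32.2
tcp_pos: [0.4289, 0.3439, 0.0771]
eef_rot: [-179.9, 0.2, -98.6]
contact_force: [-0.9, -1.1, -0.5]
gripper_width: 0.0877
```

```bash
python3 go.py .4285 .3425 .0755 -98.6 30
```

```text
t 32.2 tcp [0.4289 0.3439 0.0771] rot [-179.9     0.21  -98.56] F [-0.9 -1.1 -0.5] w 0.0877 n 1
[-0.002, 0.004, 0.001] [1.4, 0.2, 1.6]
```

Call:
{"name": "step_arm", "arguments": {"deltas": [[0, 0, 0, 1, 0, 1, -1], [0, 0, 0, 0, 0, 0, -1], [0, 0, 0, 0, 0, 0, -1], [0, 0, 0, 0, 0, 0, -1], [0, 0, 0, 0, 0, 0, -1], [0, 0, 0, 0, 0, 0, -1], [0, 0, 0, 0, 0, 0, -1]], "squeeze": 30}}

```text
time_s: 32.9
tcp_pos: [0.4289, 0.3434, 0.0771]
eef_rot: [-179.9, 0.3, -98.5]
contact_force: [0.3, 0.4, 0.4]
gripper_width: 0.0624
```

Call:
{"name": "step_arm", "arguments": {"deltas": [[0, 0, 0, 0, 0, -15, -1], [0, 0, 0, 0, 0, -25, -1], [0, 0, 0, 0, 0, -30, -1], [0, 0, 0, 0, 0, -5, -1]]}}

```text
time_s: 33.3
tcp_pos: [0.427, 0.341, 0.1512]
eef_rot: [179.9, -0.1, -98.6]
contact_force: [-0.5, 0.7, -2.0]
gripper_width: 0.0629
```

```bash
python3 go.py .5633 -.0981 .15 -169.1 40
```

```text
t 33.3 tcp [0.427  0.341  0.1512] rot [ 1.7992e+02 -8.0000e-02 -9.8600e+01] F [-0.5  0.7 -2. ] w 0.0629 n 12
[0.0, -0.0, 0.103] [34.5, -16.7, 0.1]
[0.0, -0.0, 0.103] [32.6, -20.1, 0.1]
[0.0, -0.0, 0.103] [30.4, -23.4, 0.1]
[0.0, -0.0, 0.103] [27.8, -26.4, 0.1]
[0.0, -0.0, 0.103] [25.0, -29.1, 0.1]
[0.0, -0.0, 0.103] [21.9, -31.5, 0.1]
[0.0, -0.0, 0.103] [18.5, -33.5, 0.1]
[0.0, -0.0, 0.103] [15.0, -35.3, 0.1]
[0.0, -0.0, 0.103] [11.3, -36.6, 0.1]
[0.0, -0.0, 0.103] [7.5, -37.6, 0.1]
[0.0, -0.0, 0.103] [3.6, -38.1, 0.1]
[0.0, -0.0, 0.103] [-0.3, -38.3, 0.1]
```

Call:
{"name": "step_arm", "arguments": {"deltas": [[0, 0, 0.103, 34, -17, 0, -1], [0, 0, 0.103, 33, -20, 0, -1], [0, 0, 0.103, 30, -23, 0, -1], [0, 0, 0.103, 28, -26, 0, -1], [0, 0, 0.103, 25, -29, 0, -1], [0, 0, 0.103, 22, -31, 0, -1], [0, 0, 0.103, 18, -33, 0, -1], [0, 0, 0.103, 15, -35, 0, -1], [0, 0, 0.103, 11, -36, 0, -1], [0, 0, 0.103, 7, -37, 0, -1]]}}

```text
time_s: 34.3
tcp_pos: [0.5311, -0.0337, 0.1444]
eef_rot: [179.8, -0.5, -159.6]
contact_force: [1.0, 0.6, -2.7]
gripper_width: 0.0628
```

```bash
python3 go.py .5633 -.0981 .15 -169.1 40
```

```text
t 34.3 tcp [ 0.5311 -0.0337  0.1444] rot [ 179.83   -0.52 -159.56] F [ 1.   0.6 -2.7] w 0.0628 n 2
[0.001, -0.005, 0.083] [-3.8, -35.8, -2.9]
[0.001, -0.005, 0.083] [-6.8, -35.3, -2.9]
```

Call:
{"name": "step_arm", "arguments": {"deltas": [[0, -0.005, 0.08, -6, -33, -2, -1], [0, -0.005, 0.07, -8, -26, -1, -1], [0, 0, 0, 0, 0, 0, -1], [0, 0, 0, 0, 0, 0, -1]]}}

```text
time_s: 34.7
tcp_pos: [0.5614, -0.0925, 0.1425]
eef_rot: [179.8, -0.4, -169.1]
contact_force: [0.2, -0.1, -2.3]
gripper_width: 0.0626
```

```bash
python3 go.py .5633 -.0981 .09 -169.1 20
```

```text
t 34.7 tcp [ 0.5614 -0.0925  0.1425] rot [ 179.8    -0.36 -169.12] F [ 0.2 -0.1 -2.3] w 0.0626 n 3
[0.001, -0.002, -0.0] [-0.4, -2.0, 17.5]
[0.001, -0.002, -0.0] [-0.4, -2.0, 17.5]
[0.001, -0.002, -0.0] [-0.3, -2.0, 17.5]
```

Call:
{"name": "step_arm", "arguments": {"deltas": [[0, -0.004, 0, -1, -4, 20, -1], [0, -0.002, 0, 0, -2, 14, -1], [0, 0, 0, 0, -1, 7, -1], [0, 0, 0, 0, 0, 0, -1], [0, 0, 0, 0, 0, 0, -1]]}}

```text
time_s: 35.2
tcp_pos: [0.5613, -0.0965, 0.0988]
eef_rot: [179.7, -0.2, -168.8]
contact_force: [-0.1, -0.3, -1.8]
gripper_width: 0.0627
```

```bash
python3 go.py .5633 -.0981 .083 -169.1 20
```

```text
t 35.2 tcp [ 0.5613 -0.0965  0.0988] rot [ 1.7973e+02 -1.7000e-01 -1.6883e+02] F [-0.1 -0.3 -1.8] w 0.0627 n 1
[0.005, -0.003, 0.005] [-1.7, -2.1, 15.8]
```

Call:
{"name": "step_arm", "arguments": {"deltas": [[0.004, -0.003, 0.004, -2, -2, 9, -1], [0, 0, 0, 0, 0, 4, -1], [0, 0, 0, 0, 0, 2, -1], [0, 0, 0, 0, 0, 0, -1]]}}

```text
time_s: 35.6
tcp_pos: [0.5647, -0.0972, 0.0841]
eef_rot: [180.0, 0.2, -169.0]
contact_force: [0.8, 0.8, -1.9]
gripper_width: 0.0627
```

```bash
python3 go.py .5633 -.0981 .082 -169.1 20;python3 - <<'E'
from plant import r
import cv2
from h import *
cv2.imwrite("pics/w21.png",r.capture("wrist")[:,:,::-1])
E
```

```text
t 35.6 tcp [ 0.5647 -0.0972  0.0841] rot [ 1.7999e+02  1.7000e-01 -1.6899e+02] F [ 0.8  0.8 -1.9] w 0.0627 n 1
[0.0, 0.003, 0.002] [1.6, -0.6, 2.1]
```

View pics/w21.png

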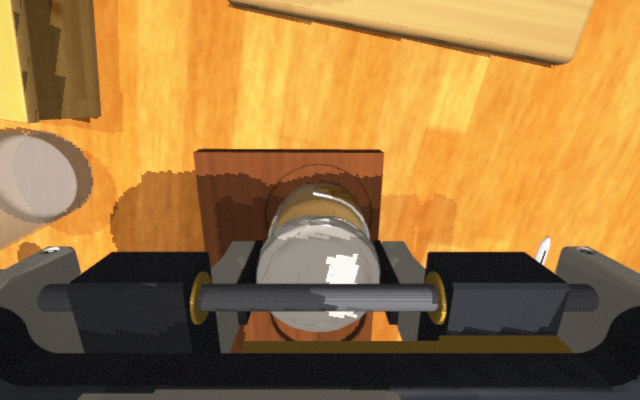

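Call:
{"name": "step_arm", "arguments": {"deltas": [[0, 0.002, 0, 1, 0, 2, -1], [0, 0, 0, 0, 0, 1, -1], [0, 0, 0, 0, 0, 1, -1]]}}

```text
time_s: 35.95
tcp_pos: [0.5642, -0.0978, 0.0821]
eef_rot: [-179.9, 0.1, -168.9]
contact_force: [-4.5, 1.5, 10.5]
gripper_width: 0.0628
```

Call:
{"name": "step_arm", "arguments": {"deltas": [[0, 0, 0, 0, 0, 0, 0.45], [0, 0, 0, 0, 0, 0, 0.7], [0, 0, 0, 0, 0, 0, 1], [0, 0, 0, 0, 0, 0, 1], [0, 0, 0, 0, 0, 0, 1], [0, 0, 0, 0, 0, 0, 1]]}}

```text
time_s: 36.55
tcp_pos: [0.5656, -0.0979, 0.0834]
eef_rot: [-179.9, 0.3, -168.9]
contact_force: [-0.2, 0.3, 0.3]
gripper_width: 0.0871
```

Call:
{"name": "step_arm", "arguments": {"deltas": [[0, 0, 0, 0, 0, -20, 1], [0, 0, 0, 0, 0, -35, 1], [0, 0, 0, 0, 0, -45, 1], [0, 0, 0, 0, 0, -10, 1], [0, 0, 0, 0, 0, 0, 1]]}}

```text
time_s: 37.05
tcp_pos: [0.5643, -0.0981, 0.1959]
eef_rot: [-179.9, 0.1, -168.9]
contact_force: [-0.7, 0.3, 0.1]
gripper_width: 0.0878
```

```bash
python3 go.py .516 .329 .19 -98.7 43;python3 - <<'E'
from plant import r
import cv2
from h import *
cv2.imwrite("pics/w22.png",r.capture("wrist")[:,:,::-1])
E
```

```text
t 37.05 tcp [ 0.5643 -0.0981  0.1959] rot [-1.7991e+02  1.0000e-01 -1.6895e+02] F [-0.7  0.3  0.1] w 0.0878 n 10
[-0.0, 0.0, -0.123] [-3.4, 42.8, 0.5]
[-0.0, 0.0, -0.123] [-8.7, 42.1, 0.5]
[-0.0, 0.0, -0.123] [-13.7, 40.7, 0.5]
[-0.0, 0.0, -0.123] [-18.6, 38.7, 0.6]
[-0.0, 0.0, -0.123] [-23.2, 36.2, 0.6]
[-0.0, 0.0, -0.123] [-27.5, 33.1, 0.6]
[-0.0, 0.0, -0.123] [-31.3, 29.4, 0.6]
[-0.0, 0.0, -0.123] [-34.7, 25.4, 0.6]
[-0.0, 0.0, -0.123] [-37.5, 21.0, 0.6]
[-0.0, 0.0, -0.123] [-39.8, 16.2, 0.6]
```

View pics/w22.png

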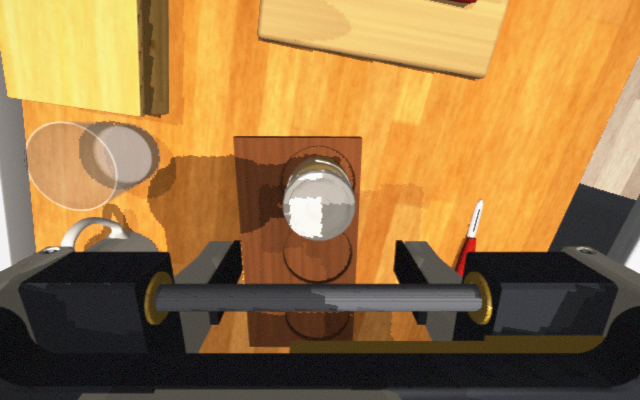

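Honey stands back in its recess. Next, the mill.

Call:
{"name": "step_arm", "arguments": {"deltas": [[0, 0, -0.123, -3, 43, 0, 1], [0, 0, -0.123, -9, 42, 0, 1], [0, 0, -0.123, -14, 41, 0, 1], [0, 0, -0.123, -19, 39, 0, 1], [0, 0, -0.123, -23, 36, 0, 1], [0, 0, -0.123, -27, 33, 0, 1], [0, 0, -0.123, -31, 29, 0, 1], [0, 0, -0.123, -34, 25, 0, 1], [0, 0, -0.123, -36, 20, 0, 1], [0, 0, -0.1, -32, 12, 0, 1]]}}

```text
time_s: 38.1
tcp_pos: [0.5032, 0.3249, 0.1777]
eef_rot: [179.2, -0.8, -97.6]
contact_force: [1.1, -0.0, -0.2]
gripper_width: 0.0877
```

Call:
{"name": "step_arm", "arguments": {"deltas": [[0, 0, 0, 0, 0, 0, 1], [0, 0, 0, 0, 0, 0, 1]]}}

```text
time_s: 38.3
tcp_pos: [0.5012, 0.3284, 0.1734]
eef_rot: [179.0, -1.0, -97.2]
contact_force: [-0.6, -0.5, -0.7]
gripper_width: 0.0876
```

```bash
python3 go.py .516 .329 .095 -98.7 30;python3 - <<'E'
from plant import r
import cv2
from h import *
cv2.imwrite("pics/w23.png",r.capture("wrist")[:,:,::-1])
E
```

```text
t 38.3 tcp [0.5012 0.3284 0.1734] rot [179.04  -0.98 -97.16] F [-0.6 -0.5 -0.7] w 0.0876 n 3
[0.006, -0.006, 0.009] [-1.3, -5.3, 26.0]
[0.006, -0.006, 0.009] [-1.2, -5.2, 26.1]
[0.006, -0.006, 0.009] [-1.1, -5.0, 26.1]
```

View pics/w23.png

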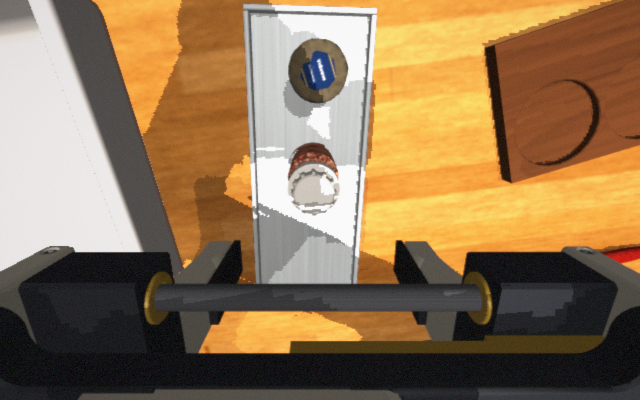

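Call:
{"name": "step_arm", "arguments": {"deltas": [[0.012, -0.012, 0.018, -3, -10, 12, 1], [0.004, -0.004, 0.006, -1, -5, 20, 1], [0, 0, 0, 0, 0, 22, 1], [0, 0, 0, 0, 0, 12, 1], [0, 0, 0, 0, 0, 0, 1], [0, 0, 0, 0, 0, 0, 1]]}}

```text
time_s: 38.95
tcp_pos: [0.5175, 0.3235, 0.1036]
eef_rot: [179.9, -0.2, -99.2]
contact_force: [0.2, -0.6, 1.0]
gripper_width: 0.0876
```

```bash
python3 go.py .516 .329 .095 -98.7 30
```

```text
t 38.95 tcp [0.5175 0.3235 0.1036] rot [179.93  -0.18 -99.2 ] F [ 0.2 -0.6  1. ] w 0.0876 n 1
[0.001, -0.003, -0.009] [-5.2, 2.4, 8.6]
```

Call:
{"name": "step_arm", "arguments": {"deltas": [[0, -0.003, -0.009, -5, 2, 6, 1], [0, 0, 0, 0, 0, 2, 1], [0, 0, 0, 0, 0, 0, 1]]}}

```text
time_s: 39.25
tcp_pos: [0.5173, 0.3297, 0.0973]
eef_rot: [-180.0, 0.2, -98.7]
contact_force: [-0.3, -0.2, -0.2]
gripper_width: 0.0877
```

```bash
python3 go.py .516 .329 .095 -98.7 30;python3 - <<'E'
from plant import r
import cv2
from h import *
cv2.imwrite("pics/w24.png",r.capture("wrist")[:,:,::-1])
E
```

```text
t 39.25 tcp [0.5173 0.3297 0.0973] rot [-1.7995e+02  1.6000e-01 -9.8660e+01] F [-0.3 -0.2 -0.2] w 0.0877 n 1
[-0.001, 0.003, 0.001] [0.9, 1.1, 2.3]
```

View pics/w24.png

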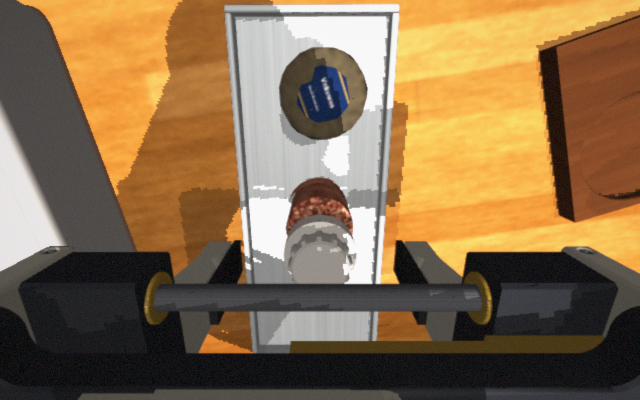

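Call:
{"name": "step_arm", "arguments": {"deltas": [[0, 0, 0, 1, 1, 2, -1], [0, 0, 0, 0, 0, 0, -1], [0, 0, 0, 0, 0, 0, -1], [0, 0, 0, 0, 0, 0, -1], [0, 0, 0, 0, 0, 0, -1], [0, 0, 0, 0, 0, 0, -1], [0, 0, 0, 0, 0, 0, -1], [0, 0, 0, 0, 0, 0, -1]]}}

```text
time_s: 40.1
tcp_pos: [0.5163, 0.3294, 0.0963]
eef_rot: [-179.9, 0.2, -98.6]
contact_force: [-0.7, -0.2, -0.1]
gripper_width: 0.0486
```

Call:
{"name": "step_arm", "arguments": {"deltas": [[0, 0, 0, 0, 0, -15, -1], [0, 0, 0, 0, 0, -25, -1], [0, 0, 0, 0, 0, -25, -1], [0, 0, 0, 0, 0, -5, -1]]}}

```text
time_s: 40.5
tcp_pos: [0.5139, 0.3273, 0.1643]
eef_rot: [179.8, -0.1, -98.7]
contact_force: [0.3, 0.1, -2.9]
gripper_width: 0.0491
```

```bash
python3 go.py .545 -.013 .165 -169 37
```

```text
t 40.5 tcp [0.5139 0.3273 0.1643] rot [ 1.7978e+02 -1.1000e-01 -9.8700e+01] F [ 0.3  0.1 -2.9] w 0.0491 n 10
[0.0, -0.0, 0.123] [33.2, -8.2, -0.0]
[0.0, -0.0, 0.123] [31.9, -12.2, -0.1]
[0.0, -0.0, 0.123] [30.2, -16.0, -0.1]
[0.0, -0.0, 0.123] [28.0, -19.6, -0.1]
[0.0, -0.0, 0.123] [25.4, -22.9, -0.1]
[0.0, -0.0, 0.123] [22.4, -25.8, -0.1]
[0.0, -0.0, 0.123] [19.1, -28.4, -0.1]
[0.0, -0.0, 0.123] [15.4, -30.5, -0.1]
[0.0, -0.0, 0.123] [11.6, -32.1, -0.1]
[0.0, -0.0, 0.123] [7.6, -33.3, -0.1]
```

Call:
{"name": "step_arm", "arguments": {"deltas": [[0, 0, 0.123, 33, -8, 0, -1], [0, 0, 0.123, 32, -12, 0, -1], [0, 0, 0.123, 30, -16, 0, -1], [0, 0, 0.123, 28, -20, 0, -1], [0, 0, 0.123, 25, -23, 0, -1], [0, 0, 0.123, 22, -26, 0, -1], [0, 0, 0.123, 19, -28, 0, -1], [0, 0, 0.123, 15, -30, 0, -1], [0, 0, 0.11, 10, -28, 0, -1], [0, 0, 0.1, 5, -25, 0, -1]]}}

```text
time_s: 41.5
tcp_pos: [0.5333, -0.0084, 0.1528]
eef_rot: [179.9, -0.9, -169.6]
contact_force: [0.4, 0.5, -2.2]
gripper_width: 0.0489
```

Call:
{"name": "step_arm", "arguments": {"deltas": [[0, 0, 0, 0, 0, 0, -1], [0, 0, 0, 0, 0, 0, -1]]}}

```text
time_s: 41.7
tcp_pos: [0.5316, -0.0117, 0.1503]
eef_rot: [179.9, -1.1, -170.1]
contact_force: [0.9, 0.0, -2.6]
gripper_width: 0.0487
```

```bash
python3 go.py .545 -.013 .11 -169 20
```

```text
t 41.7 tcp [ 0.5316 -0.0117  0.1503] rot [ 179.94   -1.14 -170.07] F [ 0.9  0.  -2.6] w 0.0487 n 3
[0.0, -0.007, -0.006] [-4.6, -1.2, 13.3]
[0.0, -0.007, -0.006] [-4.5, -1.2, 13.4]
[0.0, -0.007, -0.006] [-4.4, -1.3, 13.4]
```

Call:
{"name": "step_arm", "arguments": {"deltas": [[0, -0.012, -0.01, -8, -2, 13, -1], [0, -0.006, -0.006, -5, -1, 12, -1], [0, 0, 0, 0, 0, 7, -1], [0, 0, 0, 0, 0, 0, -1], [0, 0, 0, 0, 0, 0, -1]]}}

```text
time_s: 42.2
tcp_pos: [0.5434, -0.0099, 0.1149]
eef_rot: [179.9, -0.2, -168.8]
contact_force: [-0.5, -0.9, -2.8]
gripper_width: 0.0485
```

```bash
python3 go.py .545 -.013 .103 -169 20
```

```text
t 42.2 tcp [ 0.5434 -0.0099  0.1149] rot [ 179.88   -0.24 -168.81] F [-0.5 -0.9 -2.8] w 0.0485 n 1
[0.002, -0.004, 0.003] [-1.0, -3.4, 11.9]
```

Call:
{"name": "step_arm", "arguments": {"deltas": [[0, -0.003, 0, -1, -3, 6, -1], [0, 0, 0, 0, 0, 3, -1], [0, 0, 0, 0, 0, 2, -1], [0, 0, 0, 0, 0, 0, -1]]}}

```text
time_s: 42.6
tcp_pos: [0.5454, -0.0121, 0.1041]
eef_rot: [179.9, 0.0, -168.7]
contact_force: [0.5, -0.3, -2.7]
gripper_width: 0.0489
```

```bash
python3 go.py .545 -.013 .1015 -169 20;python3 - <<'E'
from plant import r
import cv2
from h import *
cv2.imwrite("pics/w25.png",r.capture("wrist")[:,:,::-1])
E
```

```text
t 42.6 tcp [ 0.5454 -0.0121  0.1041] rot [ 1.7987e+02  3.0000e-02 -1.6874e+02] F [ 0.5 -0.3 -2.7] w 0.0489 n 1
[0.002, 0.001, 0.004] [0.6, -0.8, 2.6]
```

View pics/w25.png

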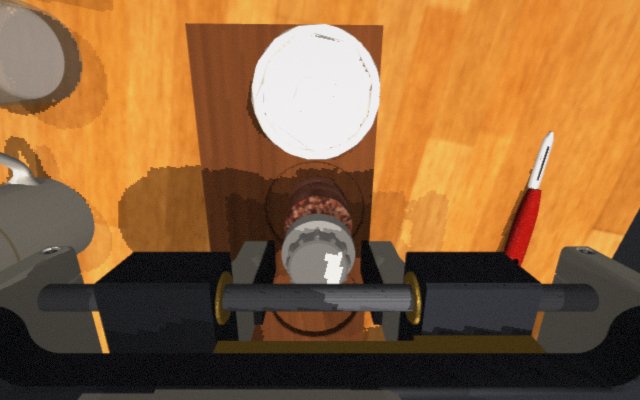

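Call:
{"name": "step_arm", "arguments": {"deltas": [[0, 0, 0, 0, 0, 2, -1], [0, 0, 0, 0, 0, 1, -1], [0, 0, 0, 0, 0, 1, -1]]}}

```text
time_s: 42.95
tcp_pos: [0.5461, -0.0122, 0.1012]
eef_rot: [179.9, 0.1, -168.7]
contact_force: [-4.7, -0.5, 11.7]
gripper_width: 0.0491
```

Call:
{"name": "step_arm", "arguments": {"deltas": [[0, 0, 0, 0, 0, 0, 0.15], [0, 0, 0, 0, 0, 0, 0.4], [0, 0, 0, 0, 0, 0, 0.9], [0, 0, 0, 0, 0, 0, 0.9], [0, 0, 0, 0, 0, 0, 0.9], [0, 0, 0, 0, 0, 0, 0.9]]}}

```text
time_s: 43.55
tcp_pos: [0.5476, -0.012, 0.1027]
eef_rot: [179.9, 0.3, -168.7]
contact_force: [0.3, -0.1, -0.3]
gripper_width: 0.0816
```

Call:
{"name": "step_arm", "arguments": {"deltas": [[0, 0, 0, 0, 0, -20, 1], [0, 0, 0, 0, 0, -35, 1], [0, 0, 0, 0, 0, -40, 1], [0, 0, 0, 0, 0, -5, 1], [0, 0, 0, 0, 0, 0, 1]]}}

```text
time_s: 44.05
tcp_pos: [0.5464, -0.0126, 0.205]
eef_rot: [179.9, 0.1, -168.7]
contact_force: [-0.7, 0.1, -0.0]
gripper_width: 0.0872
```

```bash
python3 go.py .605 .3155 .19 -98.8 43;python3 - <<'E'
from plant import r
import cv2
from h import *
cv2.imwrite("pics/w26.png",r.capture("wrist")[:,:,::-1])
E
```

```text
t 44.05 tcp [ 0.5464 -0.0126  0.205 ] rot [ 1.7994e+02  1.5000e-01 -1.6870e+02] F [-0.7  0.1 -0. ] w 0.0872 n 9
[-0.0, 0.0, -0.136] [-13.5, 34.5, 1.7]
[-0.0, 0.0, -0.136] [-18.1, 32.3, 1.7]
[-0.0, 0.0, -0.136] [-22.3, 29.6, 1.7]
[-0.0, 0.0, -0.136] [-26.1, 26.3, 1.7]
[-0.0, 0.0, -0.136] [-29.4, 22.5, 1.7]
[-0.0, 0.0, -0.136] [-32.1, 18.4, 1.7]
[-0.0, 0.0, -0.136] [-34.3, 13.9, 1.7]
[-0.0, 0.0, -0.136] [-35.9, 9.1, 1.7]
[-0.0, 0.0, -0.136] [-36.8, 4.2, 1.7]
```

View pics/w26.png

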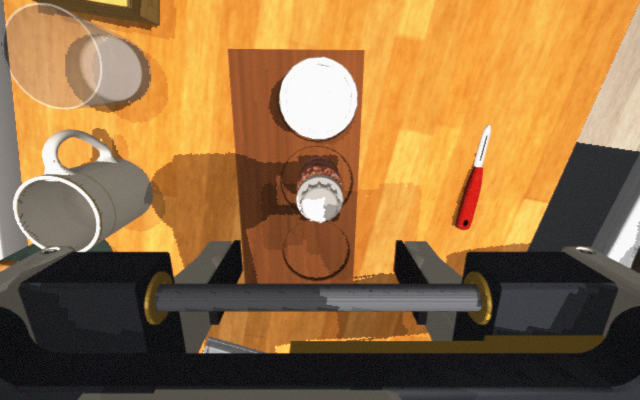

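Mill and honey are back in place. Now the slim jar.

Call:
{"name": "step_arm", "arguments": {"deltas": [[0, 0, -0.136, -13, 34, 0, 1], [0, 0, -0.136, -18, 32, 0, 1], [0, 0, -0.136, -22, 30, 0, 1], [0, 0, -0.136, -26, 26, 0, 1], [0, 0, -0.136, -29, 22, 0, 1], [0, 0, -0.136, -32, 18, 0, 1], [0, 0, -0.136, -34, 14, 0, 1], [0, 0, -0.136, -35, 9, 0, 1], [0, 0, -0.11, -32, 3, 0, 1], [0, 0, 0, 0, 0, 0, 1]]}}

```text
time_s: 45.1
tcp_pos: [0.5947, 0.3178, 0.189]
eef_rot: [179.3, -0.6, -97.4]
contact_force: [-0.8, 0.4, 0.5]
gripper_width: 0.0879
```

Call:
{"name": "step_arm", "arguments": {"deltas": [[0, 0, 0, 0, 0, 0, 1]]}}

```text
time_s: 45.2
tcp_pos: [0.594, 0.3181, 0.187]
eef_rot: [179.2, -0.7, -97.4]
contact_force: [0.8, -0.9, 0.0]
gripper_width: 0.0878
```

```bash
python3 go.py .605 .3155 .0745 -98.8 30;python3 - <<'E'
from plant import r
import cv2
from h import *
cv2.imwrite("pics/w27.png",r.capture("wrist")[:,:,::-1])
E
```

```text
t 45.2 tcp [0.594  0.3181 0.187 ] rot [179.22  -0.71 -97.38] F [ 0.8 -0.9  0. ] w 0.0878 n 4
[0.003, -0.003, 0.006] [-0.1, -3.2, 28.1]
[0.003, -0.003, 0.006] [0.0, -3.1, 28.1]
[0.003, -0.003, 0.006] [0.1, -3.0, 28.1]
[0.003, -0.003, 0.006] [0.2, -2.9, 28.1]
```

View pics/w27.png

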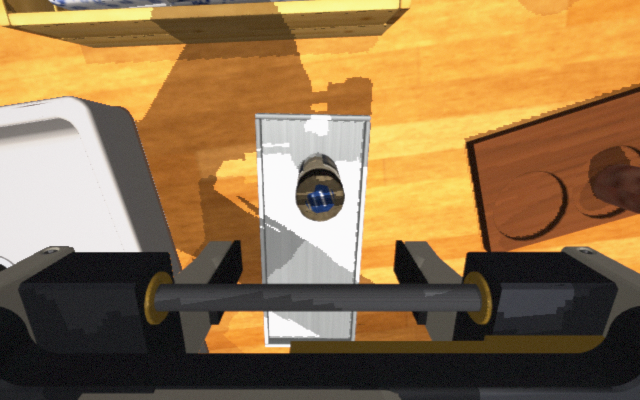

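Call:
{"name": "step_arm", "arguments": {"deltas": [[0.008, -0.008, 0.012, 0, -8, 25, 1], [0.004, -0.004, 0.008, 0, -5, 30, 1], [0, 0, 0, 0, 0, 28, 1], [0, 0, 0, 0, 0, 15, 1], [0, 0, 0, 0, 0, 0, 1], [0, 0, 0, 0, 0, 0, 1]]}}

```text
time_s: 45.85
tcp_pos: [0.6065, 0.3093, 0.0852]
eef_rot: [179.9, -0.1, -99.2]
contact_force: [-0.0, -0.2, 0.8]
gripper_width: 0.0873
```

```bash
python3 go.py .605 .3155 .0745 -98.8 30
```

```text
t 45.85 tcp [0.6065 0.3093 0.0852] rot [ 1.799e+02 -6.000e-02 -9.919e+01] F [-0.  -0.2  0.8] w 0.0873 n 1
[0.002, -0.001, -0.007] [-5.9, 2.4, 10.7]
```

Call:
{"name": "step_arm", "arguments": {"deltas": [[0, 0, -0.007, -6, 2, 7, 1], [0, 0, 0, 0, 0, 3, 1], [0, 0, 0, 0, 0, 0, 1]]}}

```text
time_s: 46.15
tcp_pos: [0.6066, 0.3161, 0.0773]
eef_rot: [-179.9, 0.1, -98.8]
contact_force: [-0.4, 0.6, -0.4]
gripper_width: 0.0876
```

```bash
python3 go.py .605 .3155 .0745 -98.8 30
```

```text
t 46.15 tcp [0.6066 0.3161 0.0773] rot [-1.7994e+02  1.1000e-01 -9.8820e+01] F [-0.4  0.6 -0.4] w 0.0876 n 1
[-0.001, 0.002, -0.0] [0.8, 1.5, 2.8]
```

Call:
{"name": "step_arm", "arguments": {"deltas": [[0, 0, 0, 1, 1, 3, -1], [0, 0, 0, 0, 0, 0, -1], [0, 0, 0, 0, 0, 0, -1], [0, 0, 0, 0, 0, 0, -1], [0, 0, 0, 0, 0, 0, -1], [0, 0, 0, 0, 0, 0, -1], [0, 0, 0, 0, 0, 0, -1], [0, 0, 0, 0, 0, 0, -1]], "squeeze": 25}}

```text
time_s: 46.95
tcp_pos: [0.6058, 0.316, 0.0757]
eef_rot: [-179.8, 0.2, -98.8]
contact_force: [-0.3, 0.3, 0.3]
gripper_width: 0.0406
```

Call:
{"name": "step_arm", "arguments": {"deltas": [[0, 0, 0, 0, 0, -15, -1], [0, 0, 0, 0, 0, -25, -1], [0, 0, 0, 0, 0, -30, -1], [0, 0, 0, 0, 0, -5, -1]]}}

```text
time_s: 47.35
tcp_pos: [0.6049, 0.3149, 0.154]
eef_rot: [-180.0, 0.0, -98.8]
contact_force: [1.1, 1.2, -1.1]
gripper_width: 0.0402
```

```bash
python3 go.py .5317 .0773 .15 -169 37
```

```text
t 47.35 tcp [0.6049 0.3149 0.154 ] rot [-1.7997e+02  3.0000e-02 -9.8800e+01] F [ 1.1  1.2 -1.1] w 0.0402 n 9
[-0.0, 0.0, 0.136] [27.3, 4.0, 0.4]
[-0.0, 0.0, 0.136] [27.6, 0.3, 0.4]
[-0.0, 0.0, 0.136] [27.4, -3.5, 0.4]
[-0.0, 0.0, 0.136] [26.7, -7.2, 0.4]
[-0.0, 0.0, 0.136] [25.5, -10.7, 0.4]
[-0.0, 0.0, 0.136] [23.8, -14.1, 0.4]
[-0.0, 0.0, 0.136] [21.6, -17.2, 0.4]
[-0.0, 0.0, 0.136] [19.1, -20.0, 0.4]
[-0.0, 0.0, 0.136] [16.2, -22.4, 0.4]
```

Call:
{"name": "step_arm", "arguments": {"deltas": [[0, 0, 0.136, 27, 4, 0, -1], [0, 0, 0.136, 28, 0, 0, -1], [0, 0, 0.136, 27, -3, 0, -1], [0, 0, 0.136, 27, -7, 0, -1], [0, 0, 0.136, 25, -11, 0, -1], [0, 0, 0.136, 24, -14, 0, -1], [0, 0, 0.136, 21, -17, 0, -1], [0, 0, 0.13, 18, -19, 0, -1], [0, 0, 0.12, 13, -18, 0, -1], [0, 0, 0, 0, 0, 0, -1]]}}

```text
time_s: 48.35
tcp_pos: [0.5275, 0.0789, 0.1612]
eef_rot: [179.7, 0.5, -170.4]
contact_force: [0.2, 0.8, -1.2]
gripper_width: 0.0402
```

```bash
python3 go.py .531 .0773 .09 -169 20
```

```text
t 48.35 tcp [0.5275 0.0789 0.1612] rot [ 179.74    0.47 -170.45] F [ 0.2  0.8 -1.2] w 0.0402 n 4
[0.001, 0.002, -0.006] [-0.6, -0.6, 17.8]
[0.001, 0.002, -0.006] [-0.7, -0.6, 17.8]
[0.001, 0.002, -0.006] [-0.7, -0.6, 17.8]
[0.001, 0.002, -0.006] [-0.7, -0.6, 17.8]
```

Call:
{"name": "step_arm", "arguments": {"deltas": [[0.002, 0.004, -0.014, -1, -2, 25, -1], [0.002, 0.004, -0.01, -1, -1, 22, -1], [0, 0, 0, 0, 0, 12, -1], [0, 0, 0, 0, 0, 5, -1], [0, 0, 0, 0, 0, 0, -1], [0, 0, 0, 0, 0, 0, -1]]}}

```text
time_s: 48.95
tcp_pos: [0.5329, 0.0778, 0.0998]
eef_rot: [179.9, 0.4, -168.8]
contact_force: [-1.1, 0.2, -1.9]
gripper_width: 0.0401
```

```bash
python3 go.py .531 .0773 .0825 -169 20
```

```text
t 48.95 tcp [0.5329 0.0778 0.0998] rot [ 179.9     0.4  -168.79] F [-1.1  0.2 -1.9] w 0.0401 n 1
[0.002, 0.007, 0.004] [2.0, -0.2, 17.2]
```

Call:
{"name": "step_arm", "arguments": {"deltas": [[0.002, 0.006, 0.004, 1, 0, 9, -1], [0, 0, 0, 0, 0, 5, -1], [0, 0, 0, 0, 0, 2, -1], [0, 0, 0, 0, 0, 0, -1]]}}

```text
time_s: 49.35
tcp_pos: [0.5329, 0.0785, 0.0841]
eef_rot: [180.0, 0.2, -169.0]
contact_force: [-0.4, -0.2, -1.4]
gripper_width: 0.0405
```

```bash
python3 go.py .531 .0773 .081 -169 20;python3 - <<'E'
from plant import r
import cv2
from h import *
cv2.imwrite("pics/w28.png",r.capture("wrist")[:,:,::-1])
E
```

```text
t 49.35 tcp [0.5329 0.0785 0.0841] rot [ 179.98    0.2  -168.99] F [-0.4 -0.2 -1.4] w 0.0405 n 1
[0.0, 0.003, 0.0] [2.1, -0.8, 3.1]
```

View pics/w28.png

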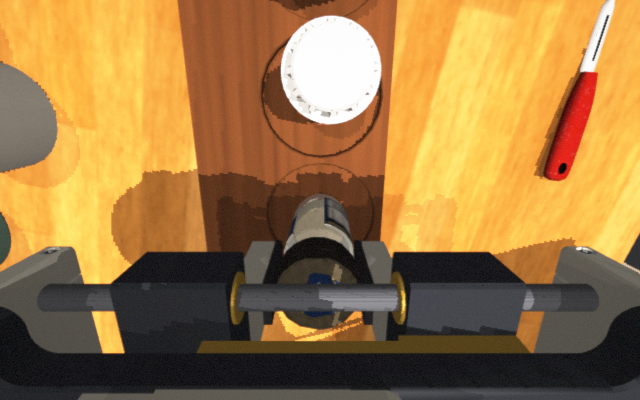

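Call:
{"name": "step_arm", "arguments": {"deltas": [[0, 0.002, 0, 2, 0, 2, -1], [0, 0, 0, 0, 0, 1, -1], [0, 0, 0, 0, 0, 1, -1]]}}

```text
time_s: 49.7
tcp_pos: [0.5312, 0.0782, 0.0806]
eef_rot: [180.0, 0.1, -169.0]
contact_force: [-2.2, 0.2, 9.0]
gripper_width: 0.0406
```

Call:
{"name": "step_arm", "arguments": {"deltas": [[0, 0, 0, 0, 0, 0, 0], [0, 0, 0, 0, 0, 0, 0.3], [0, 0, 0, 0, 0, 0, 0.6], [0, 0, 0, 0, 0, 0, 0.6], [0, 0, 0, 0, 0, 0, 0.6]]}}

```text
time_s: 50.2
tcp_pos: [0.5317, 0.0783, 0.0811]
eef_rot: [180.0, 0.2, -169.0]
contact_force: [-0.1, 0.1, -0.8]
gripper_width: 0.0683
```

Call:
{"name": "step_arm", "arguments": {"deltas": [[0, 0, 0, 0, 0, -20, 0.7], [0, 0, 0, 0, 0, -35, 0.9], [0, 0, 0, 0, 0, -40, 1], [0, 0, 0, 0, 0, -25, 1], [0, 0, 0, 0, 0, 0, 1]]}}

```text
time_s: 50.7
tcp_pos: [0.5306, 0.0775, 0.2044]
eef_rot: [-180.0, 0.0, -169.0]
contact_force: [0.2, 0.5, -0.2]
gripper_width: 0.0875
```

```bash
python3 go.py .531 .0773 .2 -169 43;python3 - <<'E'
from plant import r
import cv2
from h import *
np.set_printoptions(precision=1,suppress=True)
i=r.camera_info("wrist")
cv2.imwrite("pics/w29.png",r.capture("wrist")[:,:,::-1])
print(proj(i,[[.5296,.0767,.115],[.545,-.012,.134],[.5628,-.0982,.107]]))
a=r.capture("top")[:,:,::-1]; cv2.imwrite("pics/t29.png",cv2.resize(a[165:275,185:445],None,fx=3,fy=3,interpolation=cv2.INTER_CUBIC))
cv2.imwrite("pics/s29.png",cv2.resize(r.capture("scene")[:,:,::-1][150:290,255:415],None,fx=5,fy=4.2))
E
```

```text
t 50.7 tcp [0.5306 0.0775 0.2044] rot [-1.7996e+02  1.0000e-02 -1.6899e+02] F [ 0.2  0.5 -0.2] w 0.0875 n 1
[-0.001, 0.0, 0.0] [-0.4, -0.3, 4.4]
[[319.9 204.7]
 [323.   91.9]
 [321.6 -40.1]]
```

View pics/w29.png

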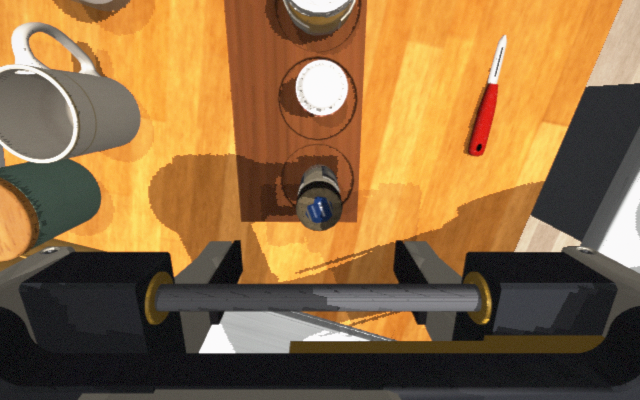

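View pics/t29.png

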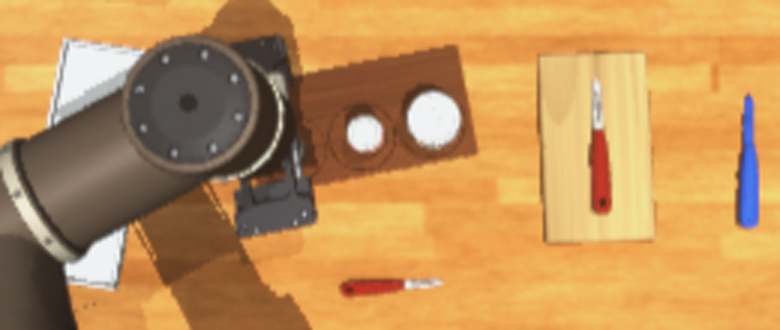

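View pics/s29.png

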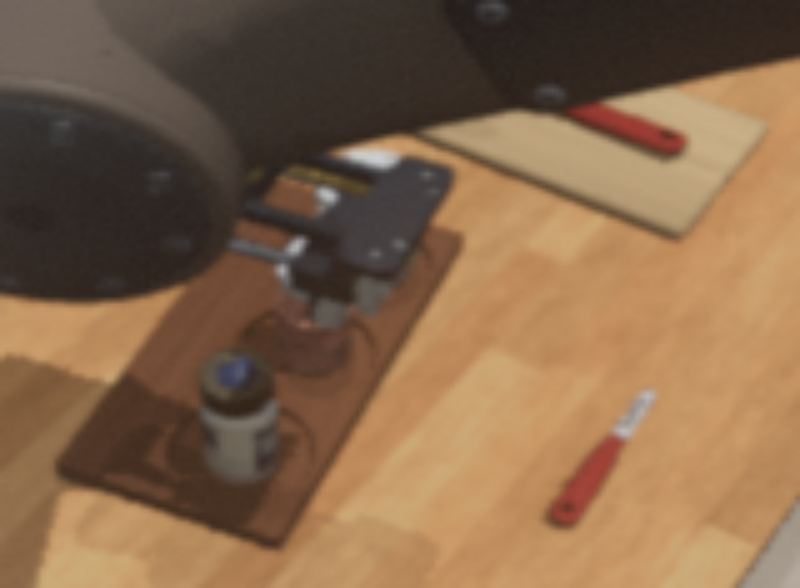

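Call:
{"name": "step_arm", "arguments": {"deltas": [[0, 0, 0, 0, 40, 0, 1], [0, 0, 0, 0, 45, 0, 1], [0, 0, 0, 0, 45, 0, 1], [0, 0, 0, 0, 45, 0, 1], [0, 0, 0, 0, 40, 0, 1], [0, 0, 0, 0, 0, 0, 1], [0, 0, 0, 0, 0, 0, 1]]}}

```text
time_s: 51.55
tcp_pos: [0.482, 0.2919, 0.1884]
eef_rot: [-179.4, -1.2, -169.3]
contact_force: [-0.1, -0.4, 0.2]
gripper_width: 0.0879
```

Run:
```python
from plant import r
import cv2
from h import *
np.set_printoptions(precision=4,suppress=True)
a=cv2.imread("pics/top0.png"); b=np.ascontiguousarray(r.capture("top")[:,:,::-1]); cv2.imwrite("pics/top30.png",b)
i=r.camera_info("top")
for im in(a,b):
    g=im.min(2).astype(float)
    for n,x,y,z,rr in(('mill',305,209,.134,9),('honey',329,204,.107,13)):
        p=g[y-rr:y+rr+1,x-rr:x+rr+1]; w=np.clip(p-130,0,60); Y,X=np.mgrid[y-rr:y+rr+1,x-rr:x+rr+1]
        c=((w*X).sum()/w.sum(),(w*Y).sum()/w.sum()); print(n,np.array(c),unproj(i,c,z),w.sum()/60)
    
v=np.hstack([cv2.resize(q[175:235,260:350],None,fx=4.4,fy=4.4,interpolation=cv2.INTER_CUBIC) for q in(a,b)]); cv2.imwrite("pics/cmp.png",v)
s=np.ascontiguousarray(r.capture("scene")[:,:,::-1]); s0=cv2.imread("pics/scene0.png"); cv2.imwrite("pics/scene30.png",s)
v=np.hstack([cv2.resize(q[175:285,260:350],None,fx=4.4,fy=4.4,interpolation=cv2.INTER_CUBIC) for q in(s0,s)]); cv2.imwrite("pics/cmps.png",v)
```

```text
mill [304.5212 208.6905] [ 0.5447 -0.0127  0.134 ] 105.26666666666667
honey [328.8147 204.0431] [ 0.5628 -0.0969  0.107 ] 243.88333333333333
mill [306.1383 209.0582] [ 0.5434 -0.0183  0.134 ] 104.85
honey [329.1225 204.1851] [ 0.5623 -0.098   0.107 ] 244.8
```

View pics/cmp.png

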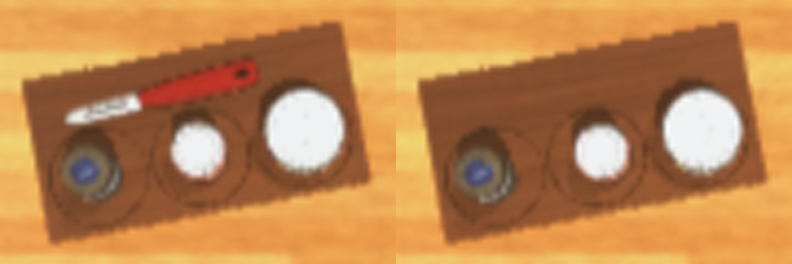

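View pics/cmps.png

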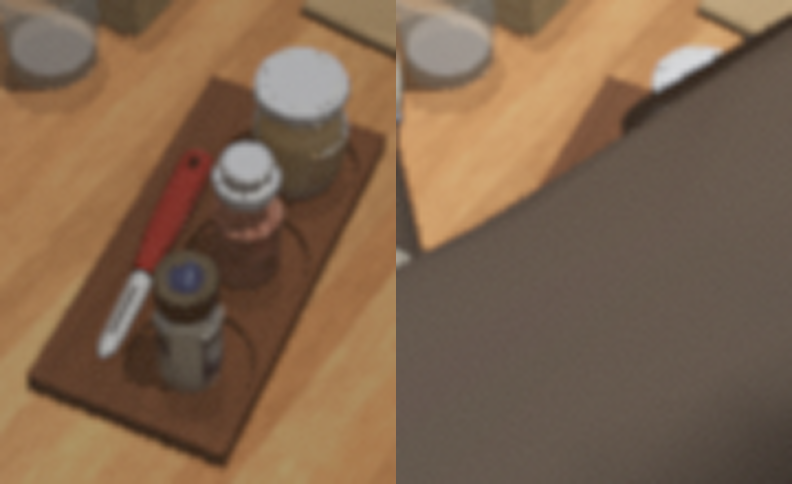

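Run:
```python
from plant import r
s=r.get_state(); print(s['time_s'],s['contact_force'],s['qd']); print(r.close_job())
```

```text
51.65 [-0.39591888  0.68902799  0.23820345] [-1.06297954 -0.89094066  0.31717631  0.34243531 -0.3239042   0.12558824]
the job is handed in; nothing more can be done
None
```

I moved the slim jar, mill and honey jar to the tray, laid the larger red peeler lengthwise on the pale board, then returned all three to their own recesses. I handed in at 51.7 s of the 141 s allowed.

- **Standing things:** In the last top view the honey jar was about 1 mm from where it started. The slim jar looked unchanged by eye; I did not measure it.
- **Mill:** It ended about 6 mm off its start, towards the honey jar. That is within the 15 mm limit, so I left it. I did not measure its tilt: my arm blocked the scene camera at the last check. It was released with its foot on the recess floor.
- **Peeler:** It lies close to the middle of the board and in line with it, judged by eye from the top view.
- **Bystanders and forces:** The mug and glass were never approached. The highest force I saw was about 12 N, when setting the mill down. The gripper was open and clear of everything at the end.

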